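# Pack the ceramic lids into the round tin and thread its carrying bar

### The arm

A 6-joint arm with a two-finger parallel gripper is mounted at the origin on the work surface. World frame = base frame: x ahead of the robot, y to its left, z up, the work surface at z = 0. Lengths are in m, angles in rad, forces in N, time in s.
With the tool pointing down it reaches from about 0.35 to 0.775 m from the base axis. Payload 7.3 kg.
Tool frame: the origin (TCP) lies on the centre line of the jaws, within the pads' length; the fingertips stand ahead of it and the grasp point (between the pads) lies 11 mm behind it (robot.nose_length is the z of the fingertips in the tool frame, in m); z points along the fingers, y is the line along which they close (so a half turn about z gives the same grasp; the last joint's range is limited). The gripper opens to 92 mm and grips with 3 to 60 N. Pads are 19 mm wide; open, the fingers measure 130 mm over their backs; the gripper's body (75 mm by 190 mm) begins 47 mm behind the grasp point.
Start: joints at [-1.436, 0.342, 1.524, -0, 1.275, -0.146], TCP at [0.146, -0.504, 0.235] pointing down, gripper open.
Joint ranges: [-2.53, 2.53], [-0.77, 2.02], [0.04, 2.7], [-1, 4.14], [0.28, 2.66], [-3.11, 3.11]. Speed limits (rad/s): [2.57, 2.57, 3.14, 3.14, 3.14, 3.14].

### API

Orientations are given as [roll, pitch, yaw] about the fixed x, y, z axes, in that order (R = Rz(yaw) Ry(pitch) Rx(roll)).
In Python, from cell import robot, cams gives the robot as it stands. The module is installed in compiled form; this text tells all that it offers.
- The arm moves only by the tool carry_out, never from a script. Its argument "deltas" is a list of rows, each a list of 7 numbers: the shift along the tool's x, y, z in cm, then the turn, a rotation vector about the tool's x, y, z in rad, then the opening, from 0 (shut) to 1 (fully open). A call has exactly 8 rows; each row shifts and turns the commanded pose from where the row before left it, along the tool's axes as they then stand; what a row does not reach is not made up. A row lasts 1/12 s, in which the tool goes at most 41.7 mm and 7.16 degrees, less where a joint would pass 70% of its speed; a pose out of reach is approached as far as the arm can. A call is refused whole if a number of a shift passes 4.17 or a number of a turn 0.125, either way. A call with a gripper value outside its range is refused whole. The fingers move at their own pace and stop on an object; "force" is the grip in N (left out, the last holds). Time passes only in rows, so rows that do not move let the fingers close, or fill a call up. It gives the time, the measured TCP pose, the force, the opening and the grip force at its end, in the units of the state.
- robot.observe(): the state, without advancing time (a new reading comes with each control period).
- cams.read_camera(name): name is "side" or "top" or "wrist"; returns a dict with "image" (480x640x3 uint8, blue, green, red), "depth" (480x640 float32, m along the optical axis (not along the pixel's ray), 0 where there is no reading), "fx", "fy", "cx", "cy" (pixels), "D" ([k1, k2, p1, p2, k3] as OpenCV has them; the pictures are not rectified), "world_to_cam" (4x4, takes a point from world to camera coordinates). Camera axes: x right, y up, looking along -z (the intrinsics and any distortion apply to the point x, -y, -z); pixel columns grow to the right and rows downward; lengths in m; the calibration is good to about 2 mm. A picture is of the moment at which its call begins.
- robot.hand_in(): hands the job in; it is judged then, once.
The state is a dict: "time": time; "qpos": joint angles; "qvel": joint speeds; "joint_efforts": joint torques, N m; "tool_pos": TCP position; "tool_rot": TCP orientation; "contact_force": force on the tool from outside, world axes, zero at the start; "torque": the same for the moment, N m; "opening": finger opening in m; "grip_force": force on a finger pad.
Only numpy, scipy, OpenCV 4.12 (cv2) and the standard library are available. Lean on these libraries where they do the work, as an engineer would, in place of code of your own. Each camera call takes 0.05 s, during which the arm holds its last target. There are 200 camera calls.

### The job

Pack all the white ceramic lids that are out on the ledge, knob up, into the round tin in a single flat layer: one in the middle and the others nested around it, every one lying flat on the tin's floor. Then take the carrying bar from its cradle, thread it through both ears of the tin until its handle is up against the ear, and leave it there. Leave the jar, dishes, planter and coaster alone.

Things in the scene. Friction and masses are not known exactly. Their poses are not given: they have to be found in the camera images.
- lid0_mid (a point): White ceramic lid with a knob (five to seven identical ones are present, the others are absent): a disc 60 mm across and 14 mm thick, its lower edge bevelled (50 mm across underneath, full width from 6 mm up), with an upright cylindrical knob 20 mm across and 30 mm tall on its middle; 44 mm tall in all, 90 g. This point is on its axis half-way up, 22 mm above its underside; z is the lid's up axis.
- lid1_mid (a point): White ceramic lid with a knob (five to seven identical ones are present, the others are absent): a disc 60 mm across and 14 mm thick, its lower edge bevelled (50 mm across underneath, full width from 6 mm up), with an upright cylindrical knob 20 mm across and 30 mm tall on its middle; 44 mm tall in all, 90 g. This point is on its axis half-way up, 22 mm above its underside; z is the lid's up axis.
- lid2_mid (a point): White ceramic lid with a knob (five to seven identical ones are present, the others are absent): a disc 60 mm across and 14 mm thick, its lower edge bevelled (50 mm across underneath, full width from 6 mm up), with an upright cylindrical knob 20 mm across and 30 mm tall on its middle; 44 mm tall in all, 90 g. This point is on its axis half-way up, 22 mm above its underside; z is the lid's up axis.
- lid3_mid (a point): White ceramic lid with a knob (five to seven identical ones are present, the others are absent): a disc 60 mm across and 14 mm thick, its lower edge bevelled (50 mm across underneath, full width from 6 mm up), with an upright cylindrical knob 20 mm across and 30 mm tall on its middle; 44 mm tall in all, 90 g. This point is on its axis half-way up, 22 mm above its underside; z is the lid's up axis.
- lid4_mid (a point): White ceramic lid with a knob (five to seven identical ones are present, the others are absent): a disc 60 mm across and 14 mm thick, its lower edge bevelled (50 mm across underneath, full width from 6 mm up), with an upright cylindrical knob 20 mm across and 30 mm tall on its middle; 44 mm tall in all, 90 g. This point is on its axis half-way up, 22 mm above its underside; z is the lid's up axis.
- lid5_mid (a point): White ceramic lid with a knob (five to seven identical ones are present, the others are absent): a disc 60 mm across and 14 mm thick, its lower edge bevelled (50 mm across underneath, full width from 6 mm up), with an upright cylindrical knob 20 mm across and 30 mm tall on its middle; 44 mm tall in all, 90 g. This point is on its axis half-way up, 22 mm above its underside; z is the lid's up axis.
- lid6_mid (a point): White ceramic lid with a knob (five to seven identical ones are present, the others are absent): a disc 60 mm across and 14 mm thick, its lower edge bevelled (50 mm across underneath, full width from 6 mm up), with an upright cylindrical knob 20 mm across and 30 mm tall on its middle; 44 mm tall in all, 90 g. This point is on its axis half-way up, 22 mm above its underside; z is the lid's up axis.
- tin: Shallow round dark metal tin, fixed to the ledge: 197 mm across outside, 191 mm inside, floor 3 mm thick, wall top 20 mm above the ledge. Two upright steel ears, each 34 mm wide and 6 mm thick, stand just outside the wall on opposite sides and reach 75 mm above the ledge; each has a hole 16 mm across centred 62 mm above the ledge. Origin: centre of its underside. Its y axis is the line from the right ear (-y, robot's right) to the left ear (+y); both holes lie on that line.
- tin_floor (a point): Centre of the upper face of the tin's floor, 3 mm above the ledge.
- ear_right (a point): Centre of the hole in the right ear, on the ear's outer face, 105.5 mm from the tin's axis, 62 mm above the ledge.
- ear_left (a point): Centre of the hole in the left ear, on the ear's outer face, 105.5 mm from the tin's axis, 62 mm above the ledge.
- bar_grip (a point): Carrying bar: a straight steel rod 10 mm across and 232 mm long, the last 12 mm tapering to 4 mm, with a round dark wooden handle 22 mm across and 40 mm long at the other end; 100 g. It lies level in the cradle, 35 mm above the ledge. This point is the centre of the handle, 20 mm behind the shoulder; the x axis runs along the bar towards the tip.
- bar_shoulder (a point): Centre of the handle's front face, where the rod leaves the handle (too wide for the ears' holes).
- bar_tip (a point): The bar's tapered tip, 232 mm from the shoulder.
- cradle: Fixed birch cradle, base 180 x 50 x 8 mm, two forks (40 mm tall, 36 mm wide, 10 mm thick, at -78 mm and +80 mm along its x) in which the rod lies 35 mm above the ledge, free to be lifted straight up. The handle overhangs the -x end. Origin: centre of its underside.
- jar: Bystander: smoked glass jar with hinged stainless lid, 88 mm across, 85 mm tall. Origin: centre of its underside.
- dishes: Bystander: three-tier stack of white ceramic dishes, 116 mm across, 72 mm tall. Origin: centre of its underside.
- planter: Bystander: terracotta mini planter, 76 mm across, 60 mm tall plus leaves. Origin: centre of its underside.
- coaster: Bystander: round birch coaster, 94 mm across, 9 mm thick. Origin: centre of its underside.
Things that resemble listed ones, but are neither listed nor needed, are in the scene too. What is shaped like the part that bears lid4_mid but yellow is not meant. What is shaped like the part that bears lid2_mid but green is not meant.

How it is judged:
On the way, in this order (a step that is already met when the one before it is completed fails the run):
1. every lid lies flat in the tin, one of them in the middle (horizontal distance between each of lid0_mid, lid1_mid, lid2_mid, lid3_mid, lid4_mid, lid5_mid, lid6_mid and tin_floor below 0.07 m and z of each of lid0_mid, lid1_mid, lid2_mid, lid3_mid, lid4_mid, lid5_mid, lid6_mid in the frame of tin_floor below 0.0255 m and angle between each of lid0_mid, lid1_mid, lid2_mid, lid3_mid, lid4_mid, lid5_mid, lid6_mid's own z axis and vertical below 0.1 rad and horizontal distance between any of lid0_mid, lid1_mid, lid2_mid, lid3_mid, lid4_mid, lid5_mid, lid6_mid and tin_floor below 0.012 m), for 0.2 s.
2. the bar's tip is through one ear, between the two ears (y of bar_tip in the frame of tin between -0.095 and 0.095 m and x of bar_tip in the frame of tin between -0.015 and 0.015 m and height (world z) of bar_tip between 0.047 and 0.077 m), for 0.1 s.
At the end, for the whole second after the job is handed in: Every lid present lies flat (tilt under 0.1 rad) on the tin's floor inside its wall, one within 12 mm of the tin's centre; the bar passes through both ears, its shoulder within 13 mm of the hole of the ear it entered by and its tip out beyond the other ear; all at rest (all of step 1 and ((distance between bar_shoulder and ear_right below 0.013 m and distance between bar_tip and ear_left below 0.03 m and y of bar_tip in the frame of tin above 0.108 m) or (distance between bar_shoulder and ear_left below 0.013 m and distance between bar_tip and ear_right below 0.03 m and y of bar_tip in the frame of tin below -0.108 m)) and linear speed of each of bar, lid0, lid1, lid2, lid3, lid4, lid5, lid6 below 0.02 m/s); the robot touches nothing.
It fails at once if the jar is moved by more than 25 mm (distance of jar from where it was at the start of the episode above 0.025 m).
It fails at once if the dishes is moved by more than 25 mm (distance of dishes from where it was at the start of the episode above 0.025 m).
It fails at once if the planter is moved by more than 25 mm (distance of planter from where it was at the start of the episode above 0.025 m).
It fails at once if the coaster is moved by more than 25 mm (distance of coaster from where it was at the start of the episode above 0.025 m).
Of lid0, lid1, lid2, lid3, lid4, lid5, lid6 only 5 to 7 are there at a start; the rules pass over those that are not, and their reading is None.
At some moment in a run one of lid0, lid1, lid2, lid3, lid4, lid5, lid6 may be knocked a few centimetres aside while the robot is not near it.
It also fails if it takes over 208 s, if anything falls off the work surface, if the arm or the gripper's body presses on something with over 40 N, if the wrist force passes 120 N, or if a joint passes its speed limit or range.

## Working session

There is one attempt and no reset: what is moved stays moved. The work goes in short steps, Python scripts to look and compute and a tool call to move; the robot and the scene stay as the last step left them, time stands still between calls to the robot, and variables do not carry over. Pictures are saved under pics/ and viewed, at most 14 in all, crops included, and the job is handed in when it is done.

Besides the shell and the picture viewer there is one more tool, called after "Request:" in YAML: its name, and indented under it one key for each argument. carry_out: Moves the arm, as the interface text tells. Its arguments: {"type":"object","properties":{"deltas":{"type":"array","items":{"type":"array","items":{"type":"number"}}},"force":{"type":"number"}},"required":["deltas"]}

```bash
mkdir -p pics; cat > h.py <<'E'
import numpy as np, cv2
from cell import robot, cams
def shot(name):
    c=cams.read_camera(name); return c
def pt(c,u,v,z=None):
    K=np.array([[c['fx'],0,c['cx']],[0,c['fy'],c['cy']],[0,0,1]])
    x,y=cv2.undistortPoints(np.array([[[u,v]]],float),K,np.array(c['D'],float))[0,0]
    T=np.linalg.inv(np.array(c['world_to_cam'])); o=T[:3,3]; d=T[:3,:3]@np.array([x,-y,-1])
    s=c['depth'][int(round(v)),int(round(u))] if z is None else (z-o[2])/d[2]
    return o+s*d
E
python3 - <<'E'
from h import *
s=robot.observe(); print(s); print(robot.nose_length)
import pickle
for n in('top','side'):
    c=shot(n); cv2.imwrite(f'pics/{n}0.png',c['image']); pickle.dump(c,open(n+'0.pkl','wb')); print(n,c['fx'],c['world_to_cam'],c['D'])
E
```

```text
{'time': 0.0, 'qpos': array([-1.43601516e+00,  3.42725765e-01,  1.52504302e+00, -2.06501362e-06,
        1.27538079e+00, -1.46005926e-01]), 'qvel': array([-0.00109404, -0.00147694, -0.0008083 , -0.000424  , -0.00146988,
       -0.00087508]), 'joint_efforts': array([ 2.42925933e-03, -4.31231582e+01, -2.44226217e+01,  7.18547311e-02,
        5.57890011e-02, -1.50780929e-04]), 'tool_pos': array([ 0.14544702, -0.50403209,  0.2340343 ]), 'tool_rot': array([-3.14005201e+00, -2.24558785e-04,  2.80787521e-01]), 'contact_force': array([ 0.1445286 ,  0.44169962, -0.04787857]), 'torque': array([0.00849577, 0.05818525, 0.01456535]), 'grip_force': 0.0, 'opening': 0.091759354098269}
0.008
top 592.9241923868128 [[ 7.74465821e-04 -9.99862970e-01  1.65360625e-02 -3.27747828e-03]
 [ 9.88980143e-01  3.21392948e-03  1.48013335e-01 -5.52011519e-01]
 [-1.48046198e-01  1.62392062e-02  9.88847112e-01 -1.31359441e+00]
 [ 0.00000000e+00  0.00000000e+00  0.00000000e+00  1.00000000e+00]] [-0.00814705  0.          0.          0.          0.        ]
side 551.7549590316295 [[-0.96880147 -0.24758803  0.01113005  0.53401916]
 [ 0.16670269 -0.61775354  0.76849904 -0.12946938]
 [-0.18339554  0.74637841  0.63975413 -1.36188072]
 [ 0.          0.          0.          1.        ]] [-0.04245091  0.          0.          0.          0.        ]
```

View pics/top0.png

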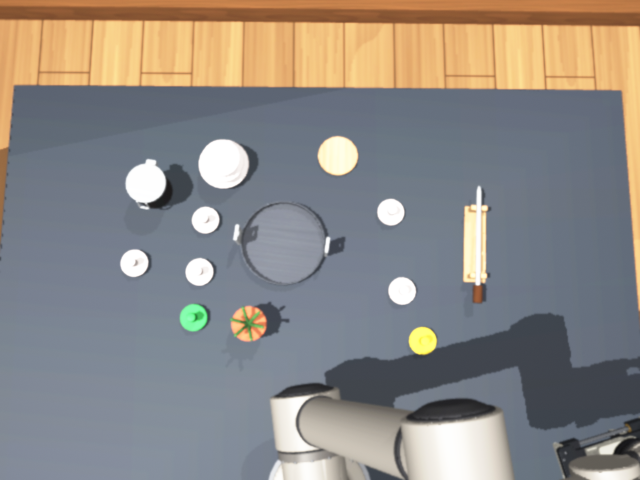

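View pics/side0.png

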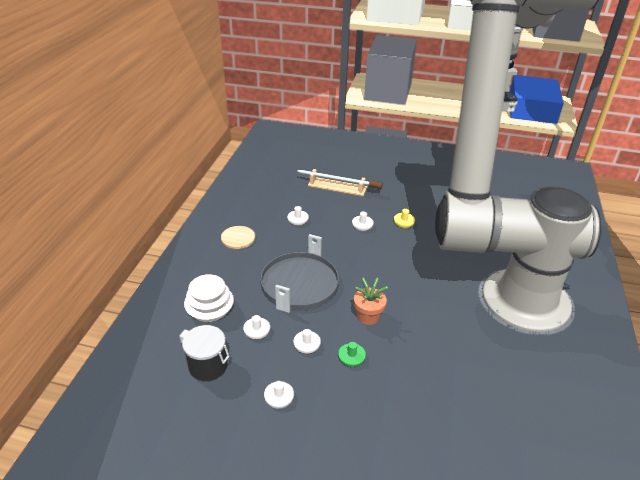

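Top: five white lids at about (391,212), (402,291), (206,220), (200,272), (135,263). The tin is at (284,243) with ears at (237,232) and (328,245). The bar runs from (479,187) to its handle at (478,293). Side view shows the same five white lids and no others; yellow and green are decoys.

```bash
python3 - <<'E'
from h import *; import pickle
c=pickle.load(open('top0.pkl','rb')); im=c['image']
hsv=cv2.cvtColor(im,cv2.COLOR_BGR2HSV)
m=((hsv[...,1]<60)&(hsv[...,2]>110)).astype(np.uint8)
n,lab,st,ce=cv2.connectedComponentsWithStats(m)
for u,v in [(391,212),(402,291),(206,220),(200,272),(135,263)]:
    k=lab[v,u] or lab[v+5,u+5]
    cs,_=cv2.findContours((lab==k).astype(np.uint8),cv2.RETR_EXTERNAL,cv2.CHAIN_APPROX_NONE)
    (x,y),r=cv2.minEnclosingCircle(cs[0]); p=pt(c,x,y,.010)
    print((round(x,1),round(y,1),round(r,1)),p.round(4),'knobdepth',st[k][4])
a=cv2.resize(im[190:300,225:345],None,fx=4,fy=4,interpolation=cv2.INTER_CUBIC)
b=cv2.resize(im[175:315,455:505],None,fx=4,fy=4,interpolation=cv2.INTER_CUBIC)
o=np.zeros((560,690,3),np.uint8); o[:440,:480]=a; o[:560,488:688]=b; cv2.imwrite('pics/crop1.png',o)
E
```

```text
(310.5, 285.5, 365.9) [0.4601 0.0214 0.01  ] knobdepth 216900
(310.5, 285.5, 365.9) [0.4601 0.0214 0.01  ] knobdepth 216900
(310.5, 285.5, 365.9) [0.4601 0.0214 0.01  ] knobdepth 216900
(310.5, 285.5, 365.9) [0.4601 0.0214 0.01  ] knobdepth 216900
(310.5, 285.5, 365.9) [0.4601 0.0214 0.01  ] knobdepth 216900
```

View pics/crop1.png

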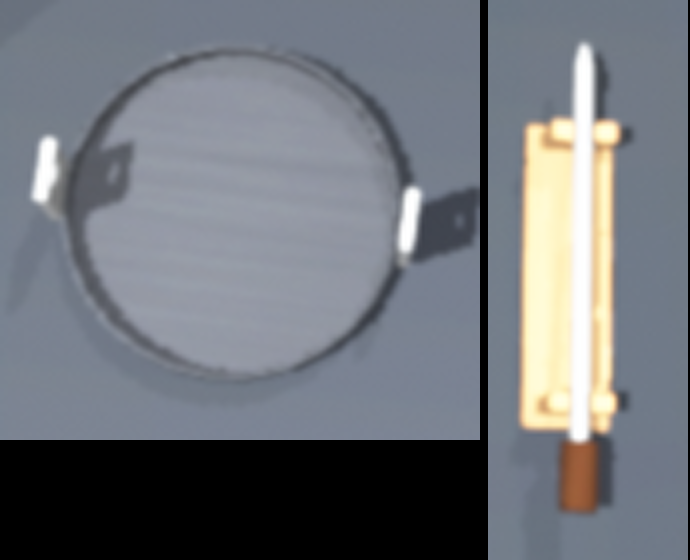

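The crop shows the tin rim centred on crop (240,214), with ear tops at (44,169) and (409,219). The bar tip is at (585,43), its shoulder at (579,440) and the handle end at (578,512).

```bash
python3 - <<'E'
from h import *; import pickle
c=pickle.load(open('top0.pkl','rb')); im=c['image']
print('cam',np.linalg.inv(c['world_to_cam'])[:3,3])
hsv=cv2.cvtColor(im,cv2.COLOR_BGR2HSV)
print('table',im[350,300],'disc',im[205,391])
m=((hsv[...,1]<60)&(im.min(2)>170)).astype(np.uint8)
n,lab,st,ce=cv2.connectedComponentsWithStats(m)
for u,v in [(391,212),(402,291),(206,220),(200,272),(135,263)]:
    k=lab[v,u] or lab[v+5,u+5]
    cs,_=cv2.findContours((lab==k).astype(np.uint8),cv2.RETR_EXTERNAL,cv2.CHAIN_APPROX_NONE)
    (x,y),r=cv2.minEnclosingCircle(cs[0]); p=pt(c,x,y,.012)
    print((round(x,1),round(y,1),round(r,1)),p.round(4),'R',round(np.hypot(*p[:2]),3),'area',st[k][4])
f=lambda u,v,x0,y0:((u+.5)/4-.5+x0,(v+.5)/4-.5+y0)
for nm,u,v,z in[('c',240,214,.02),('L',70,195,.02),('R',410,215,.02),('T',240,48,.02),('B',240,380,.02),('earL',44,169,.075),('earR',409,219,.075)]: print(nm,pt(c,*f(u,v,225,190),z).round(4))
for nm,u,v,z in[('tip',585,43,.037),('sh',579,440,.037),('end',578,512,.04)]: print(nm,pt(c,*f(u-488,v,455,175),z).round(4))
E
```

```text
cam [0.35145831 0.01982883 1.38070331]
table [151 137 127] disc [255 255 255]
(390.2, 211.7, 13.7) [ 0.6346 -0.1659  0.012 ] R 0.656 area 579
(401.6, 290.6, 14.0) [ 0.4486 -0.1893  0.012 ] R 0.487 area 617
(204.9, 219.4, 13.9) [0.6142 0.2693 0.012 ] R 0.671 area 590
(198.8, 271.4, 14.0) [0.492  0.2797 0.012 ] R 0.566 area 619
(133.6, 262.6, 14.2) [0.512  0.4307 0.012 ] R 0.669 area 609
c [0.5575 0.0817 0.02  ]
L [0.5683 0.1803 0.02  ]
R [ 0.5572 -0.0169  0.02  ]
T [0.6559 0.0827 0.02  ]
B [0.4612 0.0807 0.02  ]
earL [0.5742 0.1886 0.075 ]
earR [ 0.5467 -0.0149  0.075 ]
tip [ 0.693  -0.3715  0.037 ]
sh [ 0.4607 -0.3591  0.037 ]
end [ 0.4196 -0.3561  0.04  ]
```

Request:
carry_out:
  deltas:
    - [0,0,0,0,0,0.094,0.5]
    - [0,0,0,0,0,0.094,0.5]
    - [0,0,0,0,0,0.0928,0.5]
    - [2.5,-2.6,0.3,0,0,0,0.5]
    - [2.5,-2.6,0.3,0,0,0,0.5]
    - [2.5,-2.6,0.3,0,0,0,0.5]
    - [2.5,-2.6,0.3,0,0,0,0.5]
    - [2.5,-2.6,0.3,0,0,0,0.5]
  force: 20

```text
time: 0.77
tool_pos: [0.2712, -0.373, 0.2193]
tool_rot: [-3.141, 0.0, -0.001]
contact_force: [0.8, -0.6, -0.0]
opening: 0.0465
grip_force: 0.0
```

Request:
carry_out:
  deltas:
    - [2.5,-2.6,0.9,0,0,0,0.5]
    - [2.5,-2.6,0.9,0,0,0,0.5]
    - [2.5,-2.6,0.9,0,0,0,0.5]
    - [2.5,-2.6,0.9,0,0,0,0.5]
    - [2.5,-2.6,0.9,0,0,0,0.5]
    - [2.5,-2.6,0.9,0,0,0,0.5]
    - [2.5,-2.6,0.9,0,0,0,0.5]
    - [0,0,0,0,0,0,0.5]

```text
time: 1.43
tool_pos: [0.4478, -0.1877, 0.1549]
tool_rot: [-3.139, 0.001, 0.005]
contact_force: [-1.5, 1.1, -0.2]
opening: 0.0457
grip_force: 0.0
```

```bash
cat >> h.py <<'E'
def lids(c,z=.012,thr=170,amin=300):
    im=c['image']; hsv=cv2.cvtColor(im,cv2.COLOR_BGR2HSV)
    m=((hsv[...,1]<60)&(im.min(2)>thr)).astype(np.uint8)
    n,lab,st,ce=cv2.connectedComponentsWithStats(m); out=[]
    for k in range(1,n):
        if st[k][4]<amin or st[k][4]>40000: continue
        cs,_=cv2.findContours((lab==k).astype(np.uint8),cv2.RETR_EXTERNAL,cv2.CHAIN_APPROX_NONE)
        (x,y),r=cv2.minEnclosingCircle(cs[0]); p=pt(c,x,y,z); out.append((round(x),round(y),round(r,1),*p[:2].round(4)))
    return out
E
python3 - <<'E'
from h import *
c=shot('wrist'); cv2.imwrite('pics/w1.png',c['image']); print(lids(c,amin=1500)); print(robot.observe()['tool_pos'])
print('top',lids(shot('top')))
E
```

```text
[(555, 57, 66.9, np.float64(0.5726), np.float64(-0.3556)), (584, 112, 116.2, np.float64(0.5364), np.float64(-0.3824)), (14, 123, 78.5, np.float64(0.527), np.float64(0.0296)), (316, 231, 39.2, np.float64(0.4479), np.float64(-0.1898)), (222, 456, 223.6, np.float64(0.2332), np.float64(-0.1052))]
[ 0.44644227 -0.18973999  0.15550065]
top [(338, 155, 18.5, np.float64(0.7721), np.float64(-0.0421)), (223, 163, 25.1, np.float64(0.7498), np.float64(0.2303)), (146, 181, 22.8, np.float64(0.7061), np.float64(0.4108)), (478, 222, 36.0, np.float64(0.6106), np.float64(-0.3745)), (390, 212, 13.6, np.float64(0.6345), np.float64(-0.1661)), (205, 220, 13.8, np.float64(0.6139), np.float64(0.2689)), (444, 268, 38.9, np.float64(0.5025), np.float64(-0.2883)), (134, 263, 14.2, np.float64(0.512), np.float64(0.4307)), (199, 272, 14.0, np.float64(0.4917), np.float64(0.2797)), (478, 286, 21.2, np.float64(0.4601), np.float64(-0.3683)), (404, 289, 15.2, np.float64(0.4523), np.float64(-0.1938)), (414, 344, 48.6, np.float64(0.3276), np.float64(-0.2144)), (392, 382, 32.8, np.float64(0.2413), np.float64(-0.164)), (252, 441, 68.5, np.float64(0.1133), np.float64(0.1498)), (348, 477, 58.0, np.float64(0.0359), np.float64(-0.0629))]
```

View pics/w1.png

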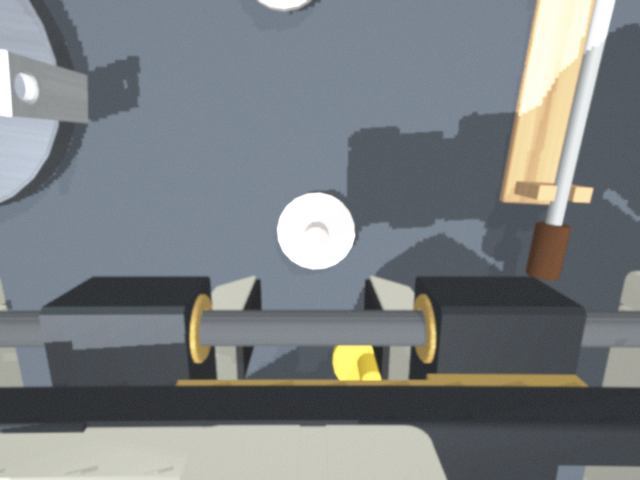

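The lid is at wrist pixel (316,231), which agrees with the top view to 1–2 mm. I'll descend and grip.

Request:
carry_out:
  deltas:
    - [0.15,0,3,0,0,0,0.5]
    - [0,0,3,0,0,0,0.5]
    - [0,0,3,0,0,0,0.5]
    - [0,0,2.5,0,0,0,0.5]
    - [0,0,1.4,0,0,0,0.5]
    - [0,0,0,0,0,0,0.1]
    - [0,0,0,0,0,0,0.1]
    - [0,0,0,0,0,0,0.1]

```text
time: 2.2
tool_pos: [0.4473, -0.1936, 0.0288]
tool_rot: [3.14, -0.001, -0.001]
contact_force: [0.6, 0.5, 0.2]
opening: 0.0302
grip_force: 0.0
```

Request:
carry_out:
  deltas:
    - [0,0,0,0,0,0,0.1]
    - [0,0,0,0,0,0,0.1]
    - [0,0,0,0,0,0,0.1]
    - [0,0,-1,0,0,0,0.1]
    - [0,0,-3,0,0,0,0.1]
    - [0,0,-3,0,0,0,0.1]
    - [0,0,-3,0,0,0,0.1]
    - [0,0,-2.5,0,0,0,0.1]

```text
time: 2.87
tool_pos: [0.4472, -0.1924, 0.1555]
tool_rot: [3.141, -0.002, 0.0]
contact_force: [0.5, -0.4, -0.5]
opening: 0.0191
grip_force: 20.0
```

```bash
python3 - <<'E'
from h import *
ps=[robot.observe()['tool_pos']]
c=shot('wrist'); cv2.imwrite('pics/w2.png',c['image']); s=robot.observe();print(ps,s['tool_pos'],s['opening'],s['grip_force'])
E
```

```text
[array([ 0.44715826, -0.19235797,  0.15552408])] [ 0.44933247 -0.19360522  0.15984672] 0.019171591692986063 20.000059604644775
```

View pics/w2.png

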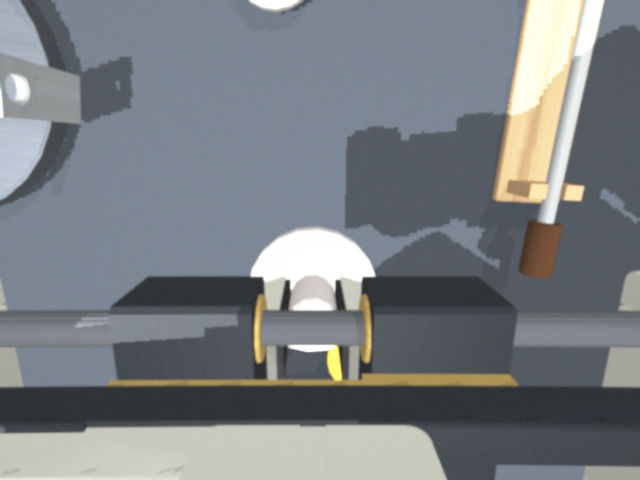

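Lid held: the knob is between the pads and the disc is clear below. I'm carrying it to the tin centre.

Request:
carry_out:
  deltas:
    - [1.375,-3.43,0,0,0,0,0.1]
    - [1.375,-3.43,0,0,0,0,0.1]
    - [1.375,-3.43,0,0,0,0,0.1]
    - [1.375,-3.43,0,0,0,0,0.1]
    - [1.375,-3.43,0,0,0,0,0.1]
    - [1.375,-3.43,0,0,0,0,0.1]
    - [1.375,-3.43,0,0,0,0,0.1]
    - [1.375,-3.43,0,0,0,0,0.1]

```text
time: 3.58
tool_pos: [0.5571, 0.084, 0.1532]
tool_rot: [3.142, -0.0, 0.0]
contact_force: [1.3, 0.8, -1.9]
opening: 0.0196
grip_force: 20.0
```

```bash
cat >> h.py <<'E'
def pose(n=6):
    P=[]
    for i in range(n): cams.read_camera('side'); s=robot.observe(); P.append(np.r_[s['tool_pos'],s['tool_rot'][2]])
    return np.mean(P,0).round(4)
E
python3 - <<'E'
from h import *
c=shot('wrist'); cv2.imwrite('pics/w3.png',c['image']); print(pose())
import pickle; pickle.dump(c,open('w3.pkl','wb'))
E
```

```text
[0.5569 0.083  0.1528 0.0019]
```

View pics/w3.png

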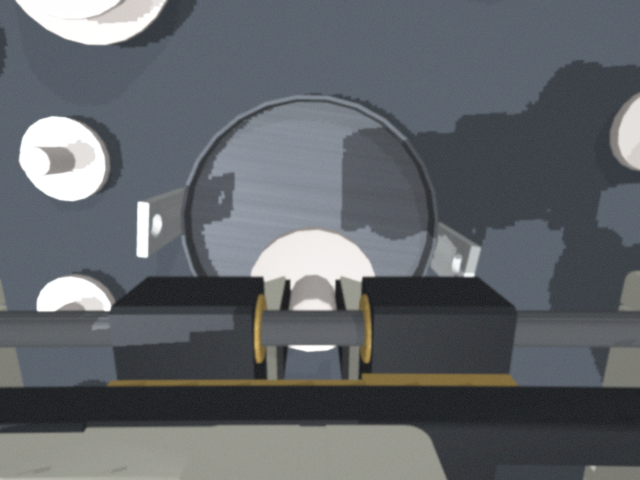

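Rim in view: left (184,213), right (437,213), top (310,96). The ear tops are near (143,230) and (477,265).

```bash
python3 - <<'E'
from h import *; import pickle
c=pickle.load(open('w3.pkl','rb'))
from scipy.optimize import least_squares
P=np.array([pt(c,u,v,.02)[:2] for u,v in[(184,213),(437,213),(310,96),(234,125),(395,127)]])
print(P.round(4)); r=least_squares(lambda q:np.hypot(*(P-q).T)-.0985,[.558,.082]); print(r.x,r.fun)
print(pt(c,143,230,.075),pt(c,477,265,.075))
im=c['image']; a=cv2.resize(im[190:290,120:200],None,fx=4,fy=4,interpolation=cv2.INTER_CUBIC);b=cv2.resize(im[210:290,420:500],None,fx=4,fy=4,interpolation=cv2.INTER_CUBIC)
o=np.zeros((400,650,3),np.uint8);o[:,:320]=a;o[:320,330:]=b;cv2.imwrite('pics/ears.png',o)
E
```

```text
[[ 0.5733  0.1804]
 [ 0.5733 -0.0097]
 [ 0.6558  0.0856]
 [ 0.6365  0.1395]
 [ 0.6352  0.0253]]
[0.55604648 0.08483197] [-0.00142392 -0.0024232   0.00127423 -0.00121014  0.00051887]
[0.57263563 0.18741436 0.075     ] [ 0.55023481 -0.01907884  0.075     ]
```

View pics/ears.png

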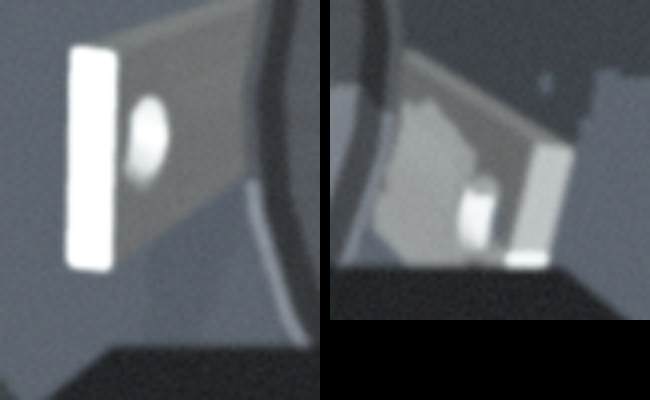

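Request:
carry_out:
  deltas:
    - [0.1,-0.1,2,0,0,0,0.1]
    - [0,0,3,0,0,0,0.1]
    - [0,0,3,0,0,0,0.1]
    - [0,0,2.5,0,0,0,0.1]
    - [0,0,1,0,0,0,0.1]
    - [0,0,0.6,0,0,0,0.1]
    - [0,0,0,0,0,0,0.4]
    - [0,0,0,0,0,0,0.4]

```text
time: 4.6
tool_pos: [0.5589, 0.0822, 0.0329]
tool_rot: [3.142, -0.002, -0.001]
contact_force: [0.3, 0.4, 0.5]
opening: 0.0288
grip_force: 0.0
```

Request:
carry_out:
  deltas:
    - [0,0,0,0,0,0,0.4]
    - [0,0,-2,0,0,0,0.4]
    - [0,0,-3,0,0,0,0.5]
    - [0,0,-3,0,0,0,0.5]
    - [0,0,-3,0,0,0,0.5]
    - [0,0,-1.1,0,0,0,0.5]
    - [1.5,4.1,0,0,0,0,0.5]
    - [1.5,4.1,0,0,0,0,0.5]

```text
time: 5.27
tool_pos: [0.5877, 0.0054, 0.1557]
tool_rot: [3.141, -0.005, 0.004]
contact_force: [1.6, -0.9, 0.4]
opening: 0.046
grip_force: 0.0
```

Request:
carry_out:
  deltas:
    - [1.5,3.9,0,0,0,0,0.5]
    - [1.5,3.9,0,0,0,0,0.5]
    - [1.5,3.9,0,0,0,0,0.5]
    - [0.1,3.6,0,0,0,0,0.5]
    - [0,1.5,0,0,0,0,0.5]
    - [0,0,0,0,0,0,0.5]
    - [0,0,0,0,0,0,0.5]
    - [0,0,0,0,0,0,0.5]

```text
time: 5.93
tool_pos: [0.6324, -0.1617, 0.1533]
tool_rot: [-3.141, -0.0, 0.001]
contact_force: [0.2, 1.2, -1.2]
opening: 0.0461
grip_force: 0.0
```

```bash
cat >> h.py <<'E'
def look(target):
    c=shot('wrist'); L=[l for l in lids(c,amin=1500) if np.hypot(l[3]-target[0],l[4]-target[1])<.06]
    p=pose(4); print('pose',p,'lid',L)
    for l in L: print('move cm x %.2f y %.2f'%((l[3]-p[0])*100,-(l[4]-p[1])*100))
    t=shot('top'); print('top',[tuple(map(float,l)) for l in lids(t) if 12<l[2]<17 and l[3]>.42]); return c,t
E
python3 - <<'E'
from h import *
c,t=look((.6346,-.166))
a=cv2.resize(t['image'][180:310,215:355],None,fx=4,fy=4,interpolation=cv2.INTER_CUBIC); cv2.imwrite('pics/t2.png',a)
E
```

```text
pose [ 0.6326 -0.1613  0.1531  0.0019] lid [(319, 230, 38.8, np.float64(0.6334), np.float64(-0.1665))]
move cm x 0.08 y 0.52
top [(205.0, 220.0, 13.5, 0.614, 0.2689), (284.0, 243.0, 13.8, 0.5582, 0.0826), (134.0, 263.0, 13.9, 0.5121, 0.4305), (199.0, 272.0, 14.0, 0.4917, 0.2797)]
```

View pics/t2.png

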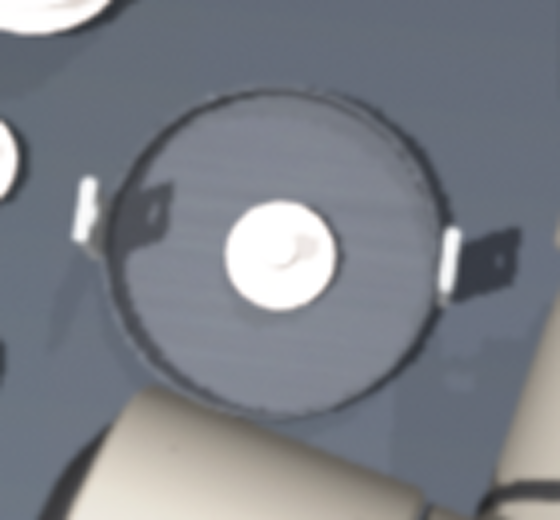

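The lid sits centred in the tin to about 1 mm: the disc is at crop (280,255), the tin at (279,252). Next, the second lid.

Request:
carry_out:
  deltas:
    - [0.1,0.5,2.5,0,0,0,0.5]
    - [0,0,3.5,0,0,0,0.5]
    - [0,0,3.5,0,0,0,0.5]
    - [0,0,2.2,0,0,0,0.4]
    - [0,0,1.0,0,0,0,0.4]
    - [0,0,0,0,0,0,0.1]
    - [0,0,0,0,0,0,0.1]
    - [0,0,0,0,0,0,0.1]

```text
time: 6.9
tool_pos: [0.6343, -0.168, 0.0268]
tool_rot: [3.141, -0.002, 0.0]
contact_force: [-0.4, 0.1, 0.1]
opening: 0.0216
grip_force: 0.2
```

Request:
carry_out:
  deltas:
    - [0,0,0,0,0,0,0.1]
    - [0,0,0,0,0,0,0.1]
    - [0,0,-1.5,0,0,0,0.1]
    - [0,0,-3.5,0,0,0,0.1]
    - [0,0,-3.5,0,0,0,0.1]
    - [0,0,-3,0,0,0,0.1]
    - [0,0,-1,0,0,0,0.1]
    - [0,-2,0,0,0,0,0.1]

```text
time: 7.57
tool_pos: [0.6352, -0.1516, 0.1547]
tool_rot: [3.137, -0.007, -0.003]
contact_force: [-0.0, 0.8, -0.9]
opening: 0.0193
grip_force: 20.0
```

Request:
carry_out:
  deltas:
    - [-0.5,-3,0,0,0,0,0.1]
    - [-0.5,-3,0,0,0,0,0.1]
    - [-0.5,-3,0,0,0,0,0.1]
    - [-0.5,-3,0,0,0,0,0.1]
    - [-0.5,-3,0,0,0,0,0.1]
    - [-0.5,-3,0,0,0,0,0.1]
    - [-0.1,-0.6,0,0,0,0,0.1]
    - [0,0,0,0,0,0,0.1]

```text
time: 8.23
tool_pos: [0.6017, 0.0402, 0.1501]
tool_rot: [-3.141, 0.001, 0.003]
contact_force: [0.4, -0.4, -1.0]
opening: 0.0191
grip_force: 20.0
```

```bash
python3 - <<'E'
from h import *
print(pose())
E
```

```text
[ 6.026e-01  3.720e-02  1.504e-01 -5.000e-04]
```

Request:
carry_out:
  deltas:
    - [0,-0.1,2,0,0,0,0.1]
    - [0,0,3,0,0,0,0.1]
    - [0,0,3,0,0,0,0.1]
    - [0,0,2.5,0,0,0,0.1]
    - [0,0,1,0,0,0,0.1]
    - [0,0,0.6,0,0,0,0.1]
    - [0,0,0,0,0,0,0.3]
    - [0,0,0,0,0,0,0.3]

```text
time: 9.2
tool_pos: [0.6036, 0.0384, 0.0308]
tool_rot: [3.141, -0.002, -0.001]
contact_force: [0.1, 0.4, -0.1]
opening: 0.0263
grip_force: 0.0
```

Request:
carry_out:
  deltas:
    - [0,0,0,0,0,0,0.3]
    - [0,0,-2,0,0,0,0.3]
    - [0,0,-3,0,0,0,0.5]
    - [0,0,-3,0,0,0,0.5]
    - [0,0,-3,0,0,0,0.5]
    - [0,0,-1.3,0,0,0,0.5]
    - [-1.5,-3.3,0,0,0,0,0.5]
    - [-1.5,-3.3,0,0,0,0,0.5]

```text
time: 9.87
tool_pos: [0.5739, 0.1042, 0.1551]
tool_rot: [-3.141, -0.005, -0.004]
contact_force: [-0.1, 0.3, -0.0]
opening: 0.046
grip_force: 0.0
```

Request:
carry_out:
  deltas:
    - [-1.5,-3.3,0,0,0,0,0.5]
    - [-1.5,-3.3,0,0,0,0,0.5]
    - [-1.5,-3.3,0,0,0,0,0.5]
    - [-1.5,-3.3,0,0,0,0,0.5]
    - [-1.5,-3.0,0,0,0,0,0.5]
    - [-0.5,-1.2,0,0,0,0,0.5]
    - [0,0,0,0,0,0,0.5]
    - [0,0,0,0,0,0,0.5]

```text
time: 10.53
tool_pos: [0.4929, 0.2792, 0.1534]
tool_rot: [3.142, -0.002, 0.002]
contact_force: [-0.3, 0.4, -0.8]
opening: 0.0458
grip_force: 0.0
```

```bash
python3 - <<'E'
from h import *
c,t=look((.492,.28))
E
```

```text
pose [ 0.4934  0.2778  0.1528 -0.0017] lid [(313, 235, 38.5, np.float64(0.4903), np.float64(0.2788))]
move cm x -0.31 y -0.10
top [(205.0, 219.0, 13.9, 0.6142, 0.2693)]
```

Request:
carry_out:
  deltas:
    - [-0.2,-0.1,2.5,0,0,0,0.5]
    - [0,0,3.5,0,0,0,0.5]
    - [0,0,3.5,0,0,0,0.5]
    - [0,0,2.2,0,0,0,0.4]
    - [0,0,1.0,0,0,0,0.4]
    - [0,0,0,0,0,0,0.1]
    - [0,0,0,0,0,0,0.1]
    - [0,0,0,0,0,0,0.1]

```text
time: 11.5
tool_pos: [0.4915, 0.28, 0.0266]
tool_rot: [-3.141, -0.002, -0.001]
contact_force: [-0.7, -0.4, 0.1]
opening: 0.0208
grip_force: 0.1
```

Request:
carry_out:
  deltas:
    - [0,0,0,0,0,0,0.1]
    - [0,0,0,0,0,0,0.1]
    - [0,0,-1.5,0,0,0,0.1]
    - [0,0,-3.5,0,0,0,0.1]
    - [0,0,-3.5,0,0,0,0.1]
    - [0,0,-3,0,0,0,0.1]
    - [0,0,-1,0,0,0,0.1]
    - [0.2,1.5,0,0,0,0,0.1]

```text
time: 12.17
tool_pos: [0.4939, 0.2673, 0.1542]
tool_rot: [-3.138, -0.007, 0.002]
contact_force: [0.0, -0.1, -0.7]
opening: 0.0194
grip_force: 20.0
```

Request:
carry_out:
  deltas:
    - [0.4,2.5,0,0,0,0,0.1]
    - [0.4,2.5,0,0,0,0,0.1]
    - [0.4,2.5,0,0,0,0,0.1]
    - [0.4,2.5,0,0,0,0,0.1]
    - [0.4,2.5,0,0,0,0,0.1]
    - [0,1.0,0,0,0,0,0.1]
    - [0,0,0,0,0,0,0.1]
    - [0,0,0,0,0,0,0.1]

```text
time: 12.83
tool_pos: [0.5122, 0.1302, 0.1504]
tool_rot: [-3.141, 0.001, -0.001]
contact_force: [-0.6, -0.3, -1.9]
opening: 0.0196
grip_force: 20.0
```

```bash
python3 - <<'E'
from h import *
print(pose())
E
```

```text
[0.5123 0.1311 0.1506 0.0011]
```

Request:
carry_out:
  deltas:
    - [0.1,0.2,2,0,0,0,0.1]
    - [0,0,3,0,0,0,0.1]
    - [0,0,3,0,0,0,0.1]
    - [0,0,2.5,0,0,0,0.1]
    - [0,0,1,0,0,0,0.1]
    - [0,0,0.6,0,0,0,0.1]
    - [0,0,0,0,0,0,0.3]
    - [0,0,0,0,0,0,0.3]

```text
time: 13.8
tool_pos: [0.5142, 0.1284, 0.0306]
tool_rot: [-3.141, -0.002, 0.0]
contact_force: [-1.2, -0.4, 0.2]
opening: 0.026
grip_force: 0.0
```

Request:
carry_out:
  deltas:
    - [0,0,0,0,0,0,0.3]
    - [0,0,-2,0,0,0,0.3]
    - [0,0,-3,0,0,0,0.5]
    - [0,0,-3,0,0,0,0.5]
    - [0,0,-3,0,0,0,0.5]
    - [0,0,-1.3,0,0,0,0.5]
    - [2,-2.5,0,0,0,0,0.5]
    - [2,-2.5,0,0,0,0,0.5]

```text
time: 14.47
tool_pos: [0.5547, 0.1781, 0.1559]
tool_rot: [-3.141, -0.005, -0.002]
contact_force: [0.8, 1.5, -0.3]
opening: 0.0459
grip_force: 0.0
```

Request:
carry_out:
  deltas:
    - [2,-2.5,0,0,0,0,0.5]
    - [2,-2.5,0,0,0,0,0.5]
    - [1,-2,0,0,0,0,0.5]
    - [1,-2,0,0,0,0,0.5]
    - [0,0,0,0,0,0,0.5]
    - [0,0,0,0,0,0,0.5]
    - [0,0,0,0,0,0,0.5]
    - [0,0,0,0,0,0,0.5]

```text
time: 15.13
tool_pos: [0.6132, 0.2671, 0.1532]
tool_rot: [3.141, -0.0, -0.001]
contact_force: [0.1, -0.1, -0.5]
opening: 0.0459
grip_force: 0.0
```

```bash
python3 - <<'E'
from h import *
c,t=look((.614,.269))
E
```

```text
pose [ 0.6135  0.2672  0.1531 -0.0009] lid [(311, 233, 38.2, np.float64(0.6121), np.float64(0.2684))]
move cm x -0.14 y -0.12
top []
```

Request:
carry_out:
  deltas:
    - [0,-0.15,2.5,0,0,0,0.5]
    - [0,0,3.5,0,0,0,0.5]
    - [0,0,3.5,0,0,0,0.5]
    - [0,0,2.2,0,0,0,0.4]
    - [0,0,1.0,0,0,0,0.4]
    - [0,0,0,0,0,0,0.1]
    - [0,0,0,0,0,0,0.1]
    - [0,0,0,0,0,0,0.1]

```text
time: 16.1
tool_pos: [0.6143, 0.2696, 0.0268]
tool_rot: [-3.141, -0.002, -0.0]
contact_force: [-0.7, -0.1, 0.7]
opening: 0.0211
grip_force: 0.1
```

Request:
carry_out:
  deltas:
    - [0,0,0,0,0,0,0.1]
    - [0,0,0,0,0,0,0.1]
    - [0,0,-1.5,0,0,0,0.1]
    - [0,0,-3.5,0,0,0,0.1]
    - [0,0,-3.5,0,0,0,0.1]
    - [0,0,-3,0,0,0,0.1]
    - [0,0,-1,0,0,0,0.1]
    - [0,1.5,0,0,0,0,0.1]

```text
time: 16.77
tool_pos: [0.6148, 0.2569, 0.1545]
tool_rot: [-3.139, -0.007, 0.003]
contact_force: [0.7, -0.5, -1.1]
opening: 0.0197
grip_force: 20.0
```

Request:
carry_out:
  deltas:
    - [-0.2,2.5,0,0,0,0,0.1]
    - [-0.2,2.5,0,0,0,0,0.1]
    - [-0.2,2.5,0,0,0,0,0.1]
    - [-0.2,2.5,0,0,0,0,0.1]
    - [-0.2,2.0,0,0,0,0,0.1]
    - [-0.1,0.5,0,0,0,0,0.1]
    - [0,0,0,0,0,0,0.1]
    - [0,0,0,0,0,0,0.1]

```text
time: 17.43
tool_pos: [0.602, 0.1294, 0.1496]
tool_rot: [-3.141, 0.002, -0.001]
contact_force: [0.4, 0.7, -0.3]
opening: 0.0198
grip_force: 20.0
```

```bash
python3 - <<'E'
from h import *
print(pose(10))
E
```

```text
[0.6024 0.1303 0.1504 0.001 ]
```

Request:
carry_out:
  deltas:
    - [0,0.1,2,0,0,0,0.1]
    - [0,0,3,0,0,0,0.1]
    - [0,0,3,0,0,0,0.1]
    - [0,0,2.5,0,0,0,0.1]
    - [0,0,1,0,0,0,0.1]
    - [0,0,0.6,0,0,0,0.1]
    - [0,0,0,0,0,0,0.3]
    - [0,0,0,0,0,0,0.3]

```text
time: 18.6
tool_pos: [0.6035, 0.1286, 0.0309]
tool_rot: [-3.141, -0.002, -0.0]
contact_force: [1.0, -0.3, 0.5]
opening: 0.0261
grip_force: 0.0
```

Request:
carry_out:
  deltas:
    - [0,0,0,0,0,0,0.3]
    - [0,0,-2,0,0,0,0.3]
    - [0,0,-3,0,0,0,0.5]
    - [0,0,-3,0,0,0,0.5]
    - [0,0,-3,0,0,0,0.5]
    - [0,0,-1.3,0,0,0,0.5]
    - [-1,-3.5,0,0,0,0,0.5]
    - [-1,-3.5,0,0,0,0,0.5]

```text
time: 19.27
tool_pos: [0.5841, 0.1979, 0.1555]
tool_rot: [-3.141, -0.005, -0.004]
contact_force: [0.0, 0.7, -0.2]
opening: 0.0461
grip_force: 0.0
```

Request:
carry_out:
  deltas:
    - [-1,-3.5,0,0,0,0,0.5]
    - [-1,-3.5,0,0,0,0,0.5]
    - [-1,-3.5,0,0,0,0,0.5]
    - [-1,-3.5,0,0,0,0,0.5]
    - [-1,-3.5,0,0,0,0,0.5]
    - [-1,-3.5,0,0,0,0,0.5]
    - [-1,-2.2,0,0,0,0,0.5]
    - [0,0,0,0,0,0,0.5]

```text
time: 19.93
tool_pos: [0.51, 0.4355, 0.1535]
tool_rot: [-3.139, -0.001, 0.005]
contact_force: [-0.7, 0.3, 0.1]
opening: 0.0459
grip_force: 0.0
```

```bash
python3 - <<'E'
from h import *
c,t=look((.512,.431)); cv2.imwrite('pics/t3.png',t['image'])
E
```

```text
pose [5.128e-01 4.303e-01 1.532e-01 2.000e-04] lid [(320, 232, 39.6, np.float64(0.51), np.float64(0.4297))]
move cm x -0.28 y 0.06
top []
```

View pics/t3.png

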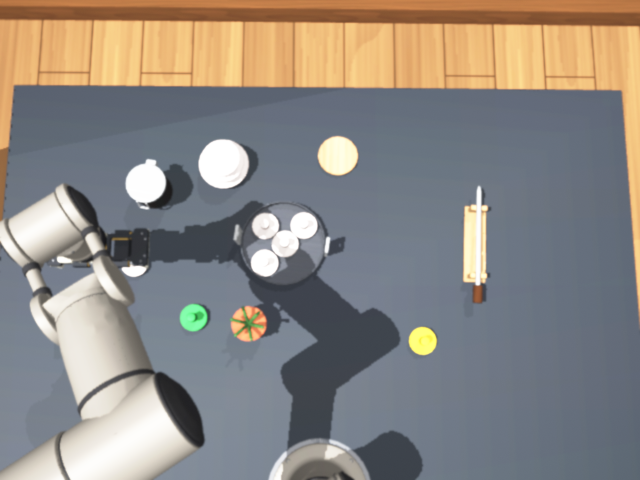

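Four lids lie in the tin around pixel (284,243) and no extra white lids are visible. I'll pick the fifth.

Request:
carry_out:
  deltas:
    - [-0.2,0,2.5,0,0,0,0.5]
    - [0,0,3.5,0,0,0,0.5]
    - [0,0,3.5,0,0,0,0.5]
    - [0,0,2.2,0,0,0,0.4]
    - [0,0,1.0,0,0,0,0.4]
    - [0,0,0,0,0,0,0.1]
    - [0,0,0,0,0,0,0.1]
    - [0,0,0,0,0,0,0.1]

```text
time: 20.9
tool_pos: [0.5116, 0.4304, 0.0269]
tool_rot: [-3.141, -0.002, -0.001]
contact_force: [-0.1, -1.1, 2.2]
opening: 0.0211
grip_force: 1.0
```

Request:
carry_out:
  deltas:
    - [0,0,0,0,0,0,0.1]
    - [0,0,0,0,0,0,0.1]
    - [0,0,-1.5,0,0,0,0.1]
    - [0,0,-3.5,0,0,0,0.1]
    - [0,0,-3.5,0,0,0,0.1]
    - [0,0,-3,0,0,0,0.1]
    - [0,0,-1,0,0,0,0.1]
    - [0,3,0,0,0,0,0.1]

```text
time: 21.57
tool_pos: [0.5115, 0.4052, 0.1545]
tool_rot: [-3.135, -0.007, 0.004]
contact_force: [0.6, -0.1, -1.9]
opening: 0.0196
grip_force: 20.0
```

Request:
carry_out:
  deltas:
    - [0,3.5,0,0,0,0,0.1]
    - [0,3.5,0,0,0,0,0.1]
    - [0,3.5,0,0,0,0,0.1]
    - [0,3.5,0,0,0,0,0.1]
    - [0,3.5,0,0,0,0,0.1]
    - [0,3.5,0,0,0,0,0.1]
    - [0,3.5,0,0,0,0,0.1]
    - [0,3.5,0,0,0,0,0.1]

```text
time: 22.23
tool_pos: [0.5098, 0.1189, 0.1501]
tool_rot: [3.141, 0.001, 0.0]
contact_force: [-0.2, 0.8, -0.2]
opening: 0.0194
grip_force: 20.0
```

Request:
carry_out:
  deltas:
    - [0,3.5,0,0,0,0,0.1]
    - [0.1,3,0,0,0,0,0.1]
    - [0.1,1.5,0,0,0,0,0.1]
    - [0,0,0,0,0,0,0.1]
    - [0,0,0,0,0,0,0.1]
    - [0,0,0,0,0,0,0.1]
    - [0,0,0,0,0,0,0.1]
    - [0,0,0,0,0,0,0.1]

```text
time: 22.9
tool_pos: [0.5124, 0.0417, 0.1506]
tool_rot: [-3.142, 0.0, 0.002]
contact_force: [0.3, 0.2, -0.8]
opening: 0.0195
grip_force: 20.0
```

```bash
python3 - <<'E'
from h import *
print(pose(10))
E
```

```text
[0.5125 0.0409 0.1507 0.0007]
```

Request:
carry_out:
  deltas:
    - [0.1,0.1,2,0,0,0,0.1]
    - [0,0,3,0,0,0,0.1]
    - [0,0,3,0,0,0,0.1]
    - [0,0,2.5,0,0,0,0.1]
    - [0,0,1,0,0,0,0.1]
    - [0,0,0.6,0,0,0,0.1]
    - [0,0,0,0,0,0,0.3]
    - [0,0,0,0,0,0,0.3]

```text
time: 24.07
tool_pos: [0.5138, 0.0396, 0.0298]
tool_rot: [3.141, -0.0, 0.0]
contact_force: [-1.4, 0.2, 0.3]
opening: 0.0266
grip_force: 0.0
```

Request:
carry_out:
  deltas:
    - [0,0,0,0,0,0,0.3]
    - [0,0,-2,0,0,0,0.3]
    - [0,0,-3,0,0,0,0.5]
    - [0,0,-3,0,0,0,0.6]
    - [0,0,-3,0,0,0,0.6]
    - [-0.5,3.0,-1.3,0,0,0,0.6]
    - [-0.5,3.5,0,0,0,0,0.6]
    - [-0.5,3.5,0,0,0,0,0.6]

```text
time: 24.73
tool_pos: [0.4988, -0.0614, 0.1543]
tool_rot: [3.14, -0.003, 0.002]
contact_force: [0.6, -0.5, -0.9]
opening: 0.0548
grip_force: 0.0
```

Request:
carry_out:
  deltas:
    - [-0.6,3.5,0,0,0,0,0.6]
    - [-0.6,3.5,0,0,0,0,0.6]
    - [-0.6,3.5,0,0,0,0,0.6]
    - [-0.6,3.5,0,0,0,0,0.6]
    - [-0.6,3.5,0,0,0,0,0.6]
    - [-0.6,3.5,0,0,0,0,0.6]
    - [-0.6,3.5,0,0,0,0,0.6]
    - [-0.6,3.5,0,0,0,0,0.6]

```text
time: 25.4
tool_pos: [0.4496, -0.3423, 0.153]
tool_rot: [3.141, -0.0, -0.0]
contact_force: [0.3, -0.9, -0.4]
opening: 0.0548
grip_force: 0.0
```

Request:
carry_out:
  deltas:
    - [-1.0,1.8,0,0,0,0.028,0.6]
    - [0,0,0,0,0,0.028,0.6]
    - [0,0,0,0,0,0,0.6]
    - [0,0,0,0,0,0,0.6]
    - [0,0,0,0,0,0,0.6]
    - [0,0,0,0,0,0,0.6]
    - [0,0,0,0,0,0,0.6]
    - [0,0,0,0,0,0,0.6]

```text
time: 26.07
tool_pos: [0.4409, -0.358, 0.1529]
tool_rot: [3.141, -0.0, -0.055]
contact_force: [-0.2, -0.3, 0.4]
opening: 0.0551
grip_force: 0.0
```

```bash
python3 - <<'E'
from h import *; import pickle
print(pose(6)); c=shot('wrist'); t=shot('top'); pickle.dump((c,t),open('bar.pkl','wb'))
a=cv2.resize(t['image'][180:310,215:355],None,fx=3,fy=3,interpolation=cv2.INTER_CUBIC)
b=cv2.resize(c['image'],(360,270)); o=np.zeros((390,790,3),np.uint8); o[:,:420]=a; o[:270,425:785]=b; cv2.imwrite('pics/t4.png',o)
E
```

```text
[ 0.4407 -0.3583  0.1528 -0.0555]
```

View pics/t4.png

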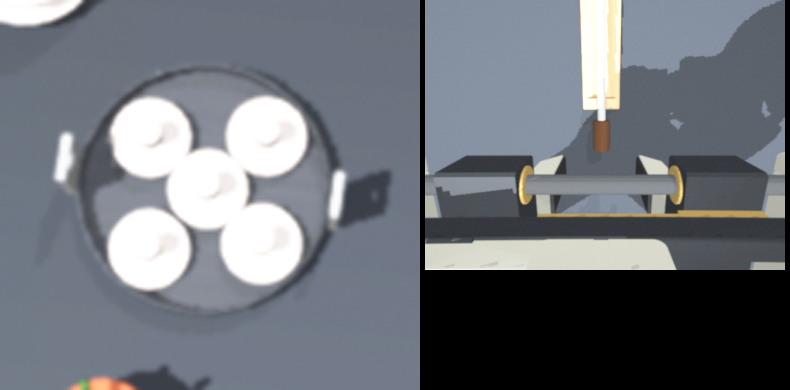

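All five lids are flat in the tin, with the middle one at crop (208,189). The handle in the wrist view runs from about (313,213) to (315,268) in full pixels.

```bash
python3 - <<'E'
from h import *; import pickle
c,t=pickle.load(open('bar.pkl','rb')); print(pt(c,313,213,.037),pt(c,315,268,.045),pt(c,311,2,.037))
# handle by colour (wrist, image red-dark)
im=c['image'].astype(int); m=((im[...,2]-im[...,0]>35)&(im[...,2]<140)).astype(np.uint8); m[290:]=0
n,l,s,e=cv2.connectedComponentsWithStats(m); k=1+s[1:,4].argmax(); print(s[k],e[k],pt(c,*e[k],.043))
# depths of lid knob tops / discs in top view
for v,u in[(2,0)]: pass
import itertools
for du,dv in[(208,189),(152,135),(269,132),(150,245),(264,240)]:
    u,v=215+du/3,180+dv/3
    zs=[pt(t,u+a,v+b)[2] for a in range(-7,8) for b in range(-7,8) if 25<a*a+b*b<81 and t['depth'][int(round(v+b)),int(round(u+a))]>0]; print(round(np.median(zs),4),pt(t,u,v).round(4))
E
```

```text
[ 0.45983237 -0.35999584  0.037     ] [ 0.42163685 -0.35928351  0.045     ] [ 0.59094442 -0.36604768  0.037     ]
[ 299  214   29   56 1507] [313.48573324 241.51891175] [ 0.44059797 -0.35925885  0.043     ]
0.0168 [0.5538 0.0811 0.0465]
0.0175 [0.595  0.124  0.0478]
0.0166 [0.5981 0.0351 0.0455]
0.0169 [0.5106 0.1242 0.0492]
0.0164 [0.5145 0.0385 0.0504]
```

Disc tops are all at about z = 17 mm, so the lids are flat. Now I'll grip the bar's handle.

Request:
carry_out:
  deltas:
    - [0,0.1,2.7,0,0,0,0.6]
    - [0,0,3.5,0,0,0,0.5]
    - [0,0,3.5,0,0,0,0.5]
    - [0,0,2.2,0,0,0,0.4]
    - [0,0,1.0,0,0,0,0.4]
    - [0,0,0,0,0,0,0.1]
    - [0,0,0,0,0,0,0.1]
    - [0,0,0,0,0,0,0.1]
  force: 50

```text
time: 27.13
tool_pos: [0.4413, -0.3604, 0.0254]
tool_rot: [3.139, -0.002, -0.056]
contact_force: [0.1, 1.2, 0.0]
opening: 0.0214
grip_force: 26.1
```

Request:
carry_out:
  deltas:
    - [0,0,0,0,0,0,0.1]
    - [0,0,0,0,0,0,0.1]
    - [0,0,0,0,0,0,0.1]
    - [0,0,0,0,0,0,0.1]
    - [0,0,-1,0,0,0,0.1]
    - [0,0,-2,0,0,0,0.1]
    - [0,0,-3,0,0,0,0.1]
    - [0,0,-3,0,0,0,0.1]

```text
time: 27.8
tool_pos: [0.4396, -0.3587, 0.1145]
tool_rot: [-3.14, 0.002, -0.056]
contact_force: [0.2, -1.7, -1.5]
opening: 0.0208
grip_force: 50.0
```

```bash
python3 - <<'E'
from h import *
print(pose(6)); s=robot.observe(); print(s['opening'],s['grip_force'],s['contact_force'])
c=shot('wrist'); b=shot('side'); o=np.zeros((480,800,3),np.uint8); o[:300,:400]=cv2.resize(c['image'],(400,300)); o[:480,400:]=cv2.resize(b['image'][130:250,280:380],(400,480)); cv2.imwrite('pics/b1.png',o)
E
```

```text
[ 0.441  -0.36    0.1163 -0.0558]
0.020706486223661138 49.958876967430115 [ 0.51717154  0.33336071 -1.36232241]
```

View pics/b1.png

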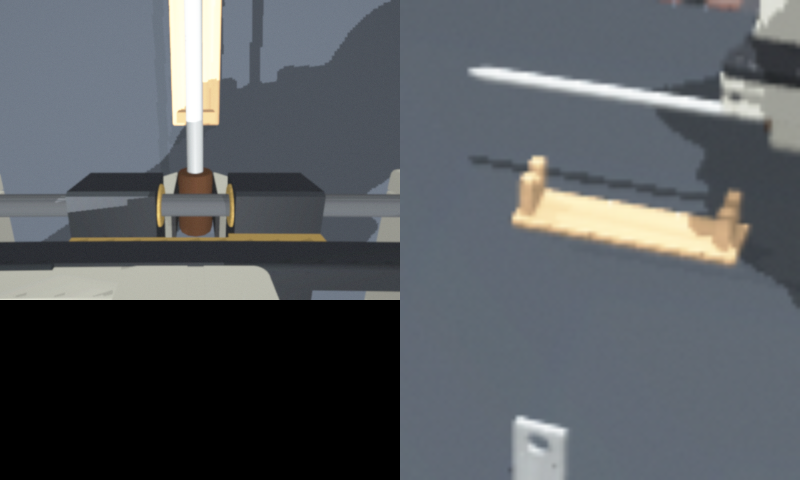

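The bar is held level and clear of the cradle. Now a closer look at the ear holes.

```bash
python3 - <<'E'
from h import *; import pickle
s=pickle.load(open('side0.pkl','rb'));t=pickle.load(open('top0.pkl','rb'))
def cr(c,u,v): return cv2.resize(c['image'][v-15:v+15,u-20:u+20],(400,300),interpolation=cv2.INTER_CUBIC)
cv2.imwrite('pics/e2.png',np.vstack([np.hstack([cr(s,283,298),cr(s,315,243)]),np.hstack([cr(t,237,232),cr(t,328,245)])]))
E
```

```text
(no output)
```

View pics/e2.png

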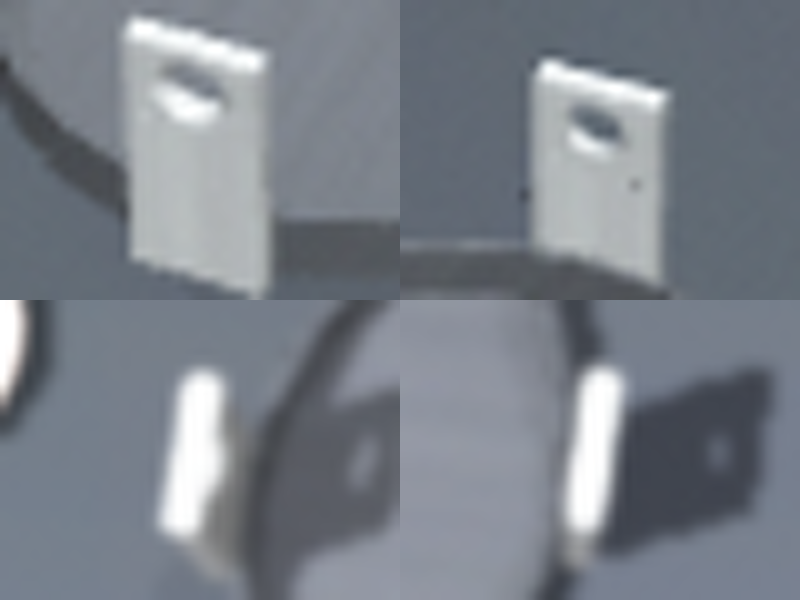

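Hole centres in the crops: left ear (190,94), right ear inner face (596,132), and ear-top strips at (192,452) and (595,450).

```bash
python3 - <<'E'
from h import *; import pickle
s=pickle.load(open('side0.pkl','rb'));t=pickle.load(open('top0.pkl','rb'))
L=pt(s,281.5,291.9,.062);R=pt(s,314.15,240.75,.062); print('side',L,R)
d=(L-R)[:2]; print(np.linalg.norm(d),'exp .205',np.arctan2(d[0],d[1]), 'mid', R[:2]+d*99.5/205)
L=pt(t,235.75,231.95,.075);R=pt(t,327.05,244.55,.075); d=(L-R)[:2];print('top',L,R,np.linalg.norm(d),'exp .205',np.arctan2(d[0],d[1]),'mid',R[:2]+d/2)
# bar tip in side image now
c=shot('side');b=shot('top')
print('tip side ray',pt(c,298,148,.127), 'depth pt',pt(c,300,148.5))
im=b['image']; m=(im.min(2)>200).astype(np.uint8); n,l,st,e=cv2.connectedComponentsWithStats(m)
for k in range(1,n):
    if st[k][0]>450 and st[k][4]>100: print(st[k])
import pickle; pickle.dump((c,b),open('held.pkl','wb'))
E
```

```text
side [0.57284201 0.19256398 0.062     ] [ 0.54526136 -0.01010036  0.062     ]
0.20453246483278187 exp .205 0.13525935847845386 mid [0.55864806 0.08826599]
top [0.57401558 0.18828666 0.075     ] [ 0.54628024 -0.01525257  0.075     ] 0.20542021715978653 exp .205 0.13543117945464628 mid [0.56014791 0.08651705]
tip side ray [ 0.68200735 -0.35091628  0.127     ] depth pt [ 0.67975454 -0.36567235  0.11751415]
[483 178  16 108 545]
[476 215   8  47 176]
[513 242  27  26 267]
[ 519  251   58   57 1753]
[559 290  28  26 268]
[467 293  32  27 306]
[496 298  14  13 121]
[526 346  24  27 262]
```

```bash
cat >> h.py <<'E'
def rod(c,roi,zmin=.05,thr=150):
    u0,u1,v0,v1=roi; P=[];U=[]
    for v in range(v0,v1):
        for u in range(u0,u1):
            if c['image'][v,u].min()>thr and c['depth'][v,u]>0:
                p=pt(c,u,v)
                if p[2]>zmin: P.append(p);U.append((u,v))
    P=np.array(P); m=np.median(P,0); d=np.linalg.svd(P-P.mean(0))[2][0]; return P,np.array(U),P.mean(0),d
E
python3 - <<'E'
from h import *; import pickle
c,b=pickle.load(open('held.pkl','rb'))
P,U,m,d=rod(c,(292,370,140,165))
i=np.argsort(U[:,0]); print(len(P)); print(np.c_[U,P.round(4)][i][::max(1,len(P)//25)]); print(m,d)
E
```

```text
265
[[ 2.970e+02  1.470e+02  6.914e-01 -3.732e-01  1.168e-01]
 [ 3.020e+02  1.480e+02  6.743e-01 -3.687e-01  1.184e-01]
 [ 3.050e+02  1.490e+02  6.635e-01 -3.639e-01  1.192e-01]
 [ 3.080e+02  1.500e+02  6.554e-01 -3.693e-01  1.140e-01]
 [ 3.110e+02  1.500e+02  6.441e-01 -3.619e-01  1.198e-01]
 [ 3.140e+02  1.510e+02  6.349e-01 -3.626e-01  1.174e-01]
 [ 3.180e+02  1.500e+02  6.246e-01 -3.719e-01  1.173e-01]
 [ 3.210e+02  1.500e+02  6.141e-01 -3.668e-01  1.217e-01]
 [ 3.240e+02  1.500e+02  6.041e-01 -3.638e-01  1.249e-01]
 [ 3.270e+02  1.530e+02  5.949e-01 -3.652e-01  1.152e-01]
 [ 3.310e+02  1.530e+02  5.824e-01 -3.648e-01  1.173e-01]
 [ 3.340e+02  1.530e+02  5.716e-01 -3.566e-01  1.236e-01]
 [ 3.370e+02  1.530e+02  5.632e-01 -3.608e-01  1.225e-01]
 [ 3.400e+02  1.550e+02  5.541e-01 -3.626e-01  1.161e-01]
 [ 3.430e+02  1.550e+02  5.440e-01 -3.575e-01  1.205e-01]
 [ 3.470e+02  1.550e+02  5.320e-01 -3.584e-01  1.219e-01]
 [ 3.500e+02  1.560e+02  5.220e-01 -3.534e-01  1.229e-01]
 [ 3.530e+02  1.550e+02  5.149e-01 -3.644e-01  1.212e-01]
 [ 3.560e+02  1.560e+02  5.048e-01 -3.592e-01  1.223e-01]
 [ 3.600e+02  1.560e+02  4.807e-01 -2.737e-01  1.745e-01]
 [ 3.610e+02  1.500e+02  4.785e-01 -2.690e-01  1.966e-01]
 [ 3.620e+02  1.550e+02  4.746e-01 -2.692e-01  1.812e-01]
 [ 3.640e+02  1.520e+02  4.701e-01 -2.718e-01  1.900e-01]
 [ 3.650e+02  1.530e+02  4.677e-01 -2.765e-01  1.846e-01]
 [ 3.670e+02  1.530e+02  4.619e-01 -2.748e-01  1.865e-01]
 [ 3.680e+02  1.530e+02  4.587e-01 -2.716e-01  1.887e-01]
 [ 3.690e+02  1.560e+02  4.548e-01 -2.682e-01  1.817e-01]]
[ 0.55517021 -0.339275    0.13729526] [-0.8653792   0.41658209  0.27852863]
```

Request:
carry_out:
  deltas:
    - [2.1,-2.2,0,0,0,0,0.1]
    - [2.1,-2.2,0,0,0,0,0.1]
    - [2.0,-2.2,0,0,0,0,0.1]
    - [0,0,0,0,0,-0.1,0.1]
    - [0,0,0,0,0,-0.1,0.1]
    - [0,0,0,0,0,-0.1,0.1]
    - [0,0,0,0,0,-0.1,0.1]
    - [0,0,0,0,0,-0.1,0.1]

```text
time: 28.97
tool_pos: [0.5059, -0.2967, 0.1129]
tool_rot: [-3.14, 0.001, 0.449]
contact_force: [0.5, -0.6, -0.2]
opening: 0.0204
grip_force: 50.0
```

Request:
carry_out:
  deltas:
    - [0,0,0,0,0,-0.1,0.1]
    - [0,0,0,0,0,-0.1,0.1]
    - [0,0,0,0,0,-0.1,0.1]
    - [0,0,0,0,0,-0.1,0.1]
    - [0,0,0,0,0,-0.1,0.1]
    - [0,0,0,0,0,-0.1,0.1]
    - [0,0,0,0,0,-0.1,0.1]
    - [0,0,0,0,0,-0.1,0.1]

```text
time: 29.63
tool_pos: [0.5058, -0.2969, 0.113]
tool_rot: [-3.14, -0.0, 1.249]
contact_force: [-0.1, -0.1, -0.2]
opening: 0.0207
grip_force: 50.0
```

Request:
carry_out:
  deltas:
    - [0,0,0,0,0,-0.1,0.1]
    - [0,0,0,0,0,-0.092,0.1]
    - [0,0,2,0,0,0,0.1]
    - [0,0,2,0,0,0,0.1]
    - [0,0,1.5,0,0,0,0.1]
    - [0,0,1,0,0,0,0.1]
    - [0,0,0,0,0,0,0.1]
    - [0,0,0,0,0,0,0.1]

```text
time: 30.3
tool_pos: [0.5059, -0.297, 0.0483]
tool_rot: [-3.141, -0.001, 1.436]
contact_force: [0.6, -0.1, -1.1]
opening: 0.021
grip_force: 50.0
```

```bash
python3 - <<'E'
from h import *; import pickle
p=pose(8); print(p); c=shot('side');t=shot('top');pickle.dump((c,t),open('pre.pkl','wb'))
tip=p[:3]+[.252*np.cos(p[3]),.252*np.sin(p[3]),.011]; print('exp tip',tip)
def proj(c,X):
    W=np.array(c['world_to_cam']); q=W[:3,:3]@X+W[:3,3]; K=np.array([[c['fx'],0,c['cx']],[0,c['fy'],c['cy']],[0,0,1]])
    return cv2.projectPoints(np.array([[q[0],-q[1],-q[2]]]),np.zeros(3),np.zeros(3),K,np.array(c['D'],float))[0].ravel()
us=proj(c,tip);ut=proj(t,tip);print(us,ut)
def cr(c,u,v,w,h,W,H): return cv2.resize(c['image'][v-h//2:v+h//2,u-w//2:u+w//2],(W,H),interpolation=cv2.INTER_CUBIC)
print('side crop origin 290,210 x10; top crop origin 312,230')
a=cr(c,330,240,80,60,800,600)[:, :400]; b=cr(t,352,260,80,60,800,600)[:, :400]
cv2.imwrite('pics/pre.png',np.hstack([a,b]))
E
```

```text
[ 0.5065 -0.2974  0.0495  1.436 ]
exp tip [ 0.5403659  -0.04768596  0.0605    ]
[319.39358061 232.82209577] [341.28492195 248.14524243]
side crop origin 290,210 x10; top crop origin 312,230
```

View pics/pre.png

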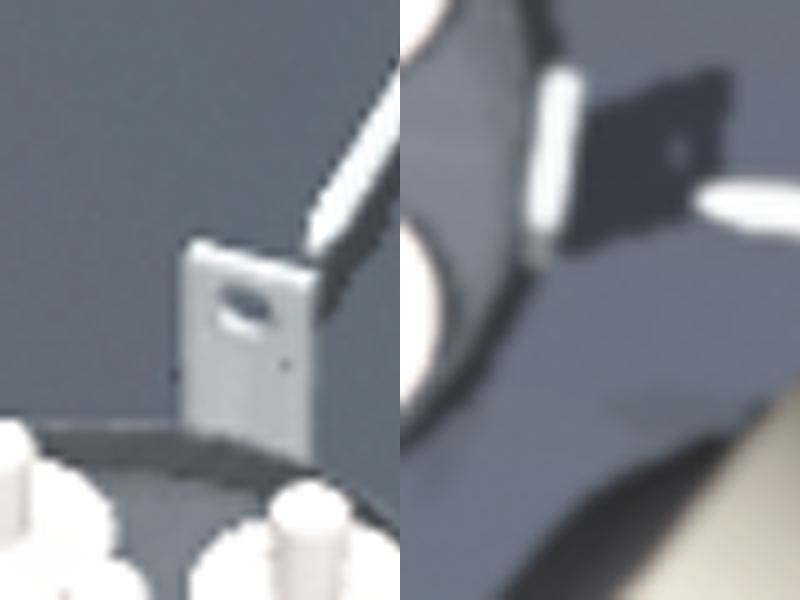

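The side crop shows the tip at (315,250) and the hole at (246,310). The top crop shows the tip at (695,200) and the ear top at (555,150).

```bash
python3 - <<'E'
from h import *; import pickle
c,t=pickle.load(open('pre.pkl','rb'))
def ray(c,u,v): a,b=pt(c,u,v,0.),pt(c,u,v,.1); return a,(b-a)/np.linalg.norm(b-a)
def tri(A,B):
    M=0;r=0
    for a,d in(A,B): Q=np.eye(3)-np.outer(d,d); M=M+Q; r=r+Q@a
    x=np.linalg.solve(M,r); return x,[np.linalg.norm((np.eye(3)-np.outer(d,d))@(x-a)) for a,d in(A,B)]
print('tip',tri(ray(c,321.05,234.55),ray(t,341.05,249.55)))
# ear top-edge midpoint: side crop top face centre ~ (252,262)
print('eartop',tri(ray(c,290+25.2-.45,210+26.0-.45),ray(t,327.05,244.55)), 'expect z .075')
P,U,m,d=rod(c,(318,372,150,238),zmin=.045,thr=150); k=(P[:,1]<-.05)&(P[:,2]<.09); P=P[k]
A=np.polyfit(P[:,1],P[:,0],1);B=np.polyfit(P[:,1],P[:,2],1);print(len(P),'x(y)',A,'z(y)',B,np.polyval(A,[-.05,-.25]),np.polyval(B,[-.05,-.25]))
E
```

```text
tip (array([ 0.53676905, -0.0474881 ,  0.05583304]), [np.float64(0.001054885471501258), np.float64(0.0010548854715012315)])
eartop (array([ 0.54570763, -0.01530356,  0.07527646]), [np.float64(0.0005290156800340661), np.float64(0.000529015680034025)]) expect z .075
277 x(y) [0.11744169 0.54075628] z(y) [-0.0472502   0.05371894] [0.53488419 0.51139586] [0.05608145 0.06553149]
```

```bash
cat >> h.py <<'E'
def plane(c,roi,thr=150,show=False):
    u0,u1,v0,v1=roi; m=(c['image'][v0:v1,u0:u1].min(2)>thr).astype(np.uint8)
    n,l,s,e=cv2.connectedComponentsWithStats(m); k=1+s[1:,4].argmax(); v,u=np.where(l==k)
    vx,vy,x,y=cv2.fitLine(np.c_[u,v].astype(np.float32),cv2.DIST_HUBER,0,.01,.01).ravel()
    r=(np.c_[u,v]-[x,y])@[-vy,vx]; print('px line',len(u),u.min()+u0,u.max()+u0,v.min()+v0,v.max()+v0,'width rms',r.std().round(2))
    x+=u0;y+=v0; o=np.linalg.inv(c['world_to_cam'])[:3,3]
    n=np.cross(pt(c,x-15*vx,y-15*vy,0.)-o,pt(c,x+15*vx,y+15*vy,0.)-o); return o,n/np.linalg.norm(n)
def rodline(c,t,rs,rt,ys):
    (o1,n1),(o2,n2)=plane(c,rs),plane(t,rt)
    return [np.linalg.solve(np.array([n1,n2,[0,1,0]]),[n1@o1,n2@o2,y]).round(4) for y in ys]
E
python3 - <<'E'
from h import *; import pickle
c,t=pickle.load(open('pre.pkl','rb'))
print(rodline(c,t,(322,362,175,232),(345,400,235,270),[-.05,-.15,-.25]))
E
```

```text
px line 234 322 349 175 231 width rms 2.69
px line 295 345 399 248 259 width rms 1.54
[array([ 0.542 , -0.05  ,  0.0287]), array([ 0.5252, -0.15  ,  0.0583]), array([ 0.5084, -0.25  ,  0.0879])]
```

```bash
python3 - <<'E'
from h import *; import pickle
c,t=pickle.load(open('pre.pkl','rb'))
for v in range(170,236,5): 
    r=np.where(c['image'][v,310:375].min(1)>150)[0]+310; print(v,r.min() if len(r) else 0,r.max() if len(r) else 0,len(r),end=' | ')
print()
for u in range(338,420,5):
    r=np.where(t['image'][230:285,u].min(1)>170)[0]+230; print(u,r.min() if len(r) else 0,r.max() if len(r) else 0,len(r),end=' | ')
E
```

```text
170 312 345 7 | 175 311 346 4 | 180 315 358 14 | 185 311 358 15 | 190 344 356 7 | 195 343 346 4 | 200 340 343 4 | 205 337 340 4 | 210 334 337 4 | 215 331 334 4 | 220 328 331 4 | 225 325 328 4 | 230 322 325 4 | 235 310 321 6 | 
338 0 0 0 | 343 248 284 9 | 348 248 284 12 | 353 249 284 8 | 358 250 253 4 | 363 250 254 5 | 368 251 255 5 | 373 251 255 5 | 378 252 256 5 | 383 253 257 5 | 388 253 257 5 | 393 254 258 5 | 398 254 258 5 | 403 255 259 5 | 408 256 260 5 | 413 256 260 5 | 418 257 261 5 |
```

```bash
python3 - <<'E'
from h import *; import pickle
c,t=pickle.load(open('pre.pkl','rb'))
print(rodline(c,t,(318,350,194,229),(356,420,246,264),[-.05,-.15,-.25]))
E
```

```text
px line 146 323 346 194 228 width rms 1.03
px line 342 356 419 249 261 width rms 1.53
[array([ 0.5383, -0.05  ,  0.0534]), array([ 0.5259, -0.15  ,  0.0533]), array([ 0.5136, -0.25  ,  0.0533])]
```

Request:
carry_out:
  deltas:
    - [0,0,-0.2,0,0.014,0.013,0.1]
    - [0,0.1,0,0,0,0,0.1]
    - [1,0,0.014,0,0,0,0.1]
    - [1,0,0.014,0,0,0,0.1]
    - [1,0,0.014,0,0,0,0.1]
    - [1,0,0.014,0,0,0,0.1]
    - [1,0,0.014,0,0,0,0.1]
    - [0,0,0,0,0,0,0.1]

```text
time: 31.47
tool_pos: [0.5146, -0.2451, 0.0507]
tool_rot: [-3.141, -0.015, 1.425]
contact_force: [0.4, 1.3, -1.1]
opening: 0.0208
grip_force: 50.0
```

```bash
python3 - <<'E'
from h import *; import pickle
p=pose(6); F=robot.observe()['contact_force']; print(p,F); c=shot('side');t=shot('top');pickle.dump((c,t),open('in1.pkl','wb'))
for v in range(185,246,4):
    r=np.where(c['image'][v,308:360].min(1)>150)[0]+308; print(v,list(r)[:1],list(r)[-1:],len(r),end=' | ')
print()
for u in range(312,420,6):
    r=np.where(t['image'][232:268,u].min(1)>170)[0]+232; print(u,list(r)[:1],list(r)[-1:],len(r),end=' | ')
E
```

```text
[ 0.5146 -0.2476  0.0508  1.4236] [-0.13363441 -1.1254573  -1.14527906]
185 [np.int64(311)] [np.int64(339)] 7 | 189 [np.int64(336)] [np.int64(354)] 9 | 193 [np.int64(335)] [np.int64(354)] 9 | 197 [np.int64(337)] [np.int64(352)] 11 | 201 [np.int64(338)] [np.int64(348)] 5 | 205 [np.int64(335)] [np.int64(338)] 4 | 209 [np.int64(333)] [np.int64(336)] 4 | 213 [np.int64(330)] [np.int64(333)] 4 | 217 [np.int64(327)] [np.int64(331)] 5 | 221 [np.int64(325)] [np.int64(328)] 4 | 225 [np.int64(322)] [np.int64(326)] 5 | 229 [np.int64(320)] [np.int64(323)] 4 | 233 [np.int64(317)] [np.int64(320)] 4 | 237 [np.int64(308)] [np.int64(321)] 14 | 241 [np.int64(309)] [np.int64(320)] 10 | 245 [np.int64(308)] [np.int64(320)] 11 | 
312 [np.int64(232)] [np.int64(267)] 20 | 318 [] [] 0 | 324 [np.int64(243)] [np.int64(246)] 4 | 330 [np.int64(244)] [np.int64(247)] 4 | 336 [np.int64(244)] [np.int64(248)] 5 | 342 [np.int64(245)] [np.int64(249)] 5 | 348 [np.int64(246)] [np.int64(250)] 5 | 354 [np.int64(247)] [np.int64(251)] 5 | 360 [np.int64(248)] [np.int64(252)] 5 | 366 [np.int64(248)] [np.int64(252)] 5 | 372 [np.int64(249)] [np.int64(253)] 5 | 378 [np.int64(250)] [np.int64(254)] 5 | 384 [np.int64(251)] [np.int64(255)] 5 | 390 [np.int64(252)] [np.int64(256)] 5 | 396 [np.int64(253)] [np.int64(257)] 5 | 402 [np.int64(254)] [np.int64(257)] 4 | 408 [np.int64(255)] [np.int64(258)] 4 | 414 [np.int64(256)] [np.int64(259)] 4 |
```

Request:
carry_out:
  deltas:
    - [2,0,0.028,0,0,0,0.1]
    - [2,0,0.028,0,0,0,0.1]
    - [2,0,0.028,0,0,0,0.1]
    - [2,0,0.028,0,0,0,0.1]
    - [2,0,0.028,0,0,0,0.1]
    - [2,0,0.028,0,0,0,0.1]
    - [2,0,0.028,0,0,0,0.1]
    - [0,0,0,0,0,0,0.1]

```text
time: 32.53
tool_pos: [0.535, -0.1064, 0.0506]
tool_rot: [-3.141, -0.015, 1.425]
contact_force: [0.4, 0.5, 0.1]
opening: 0.0207
grip_force: 50.0
```

```bash
python3 - <<'E'
from h import *; import pickle
p=pose(6); F=robot.observe()['contact_force']; print(p,F); c=shot('side');t=shot('top');pickle.dump((c,t),open('in2.pkl','wb'))
a=cv2.resize(c['image'][225:315,255:345],(400,400),interpolation=cv2.INTER_CUBIC); b=cv2.resize(t['image'][200:290,225:345],(400,300),interpolation=cv2.INTER_CUBIC)
o=np.zeros((400,800,3),np.uint8);o[:,:400]=a;o[:300,400:]=b;cv2.imwrite('pics/in2.png',o)
E
```

```text
[ 0.5351 -0.1096  0.0507  1.4232] [ 0.5105855  -0.13067492 -2.06853833]
```

View pics/in2.png

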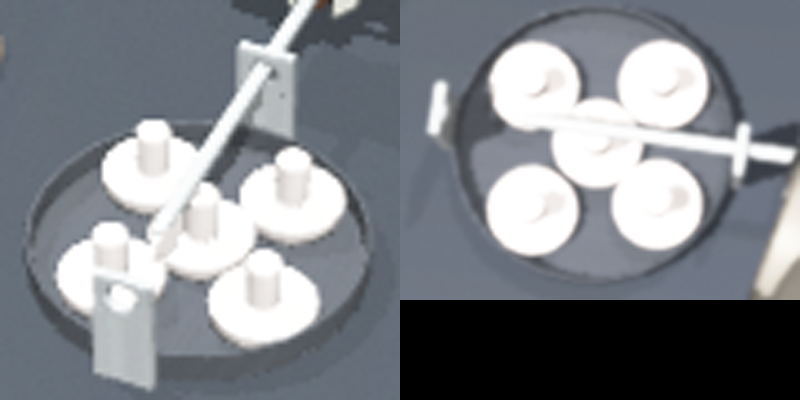

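The rod passes through the right ear, with its tip near side crop (155,258) and top crop (528,117). I'll measure the line numerically against the left hole.

```bash
python3 - <<'E'
from h import *; import pickle
c,t=pickle.load(open('in2.pkl','rb'))
def ray(c,u,v): a,b=pt(c,u,v,0.),pt(c,u,v,.1); return a,(b-a)/np.linalg.norm(b-a)
def tri(A,B):
    M=0;r=0
    for a,d in(A,B): Q=np.eye(3)-np.outer(d,d); M=M+Q; r=r+Q@a
    x=np.linalg.solve(M,r); return x.round(4),[round(np.linalg.norm((np.eye(3)-np.outer(d,d))@(x-a)),4) for a,d in(A,B)][:1]
print('tip',tri(ray(c,289.5,282.7),ray(t,263,234.7)))
g=t['image'].min(2).astype(float)
# rod columns between lid gaps & outside ear, subpixel centroid of bright band
for u in (298,300,302,304,322,332,336,340):
    col=g[232:256,u]; r=np.where(col>200)[0]+232; print(u,r.min() if len(r) else '',r.max() if len(r) else '',len(r), pt(t,u,(r.min()+r.max())/2,.062)[:2].round(4) if len(r) else '')
for v in (232,238,242,246,250,254,258,262,266,270,274):
    r=np.where(c['image'][v,285:325].min(1)>170)[0]+285; print(v,r.min() if len(r) else '',r.max() if len(r) else '',len(r),end='|')
p=np.array([.5351,-.1096]); print(p+.252*np.array([.1467,.989]), 'line want x at y', [(y,round(.5457+(y+.0153)*.1355,4)) for y in(-.11,0,.0,.14,.188)])
E
```

```text
tip (array([0.5732, 0.1306, 0.035 ]), [np.float64(0.0015)])
298 232 255 18 [0.5504 0.0497]
300 232 255 19 [0.5504 0.0452]
302 232 255 19 [0.5504 0.0407]
304 232 255 20 [0.5504 0.0362]
322 242 245 4 [ 0.5506 -0.0042]
332 243 247 5 [ 0.5472 -0.0267]
336 244 247 4 [ 0.5461 -0.0357]
340 245 248 4 [ 0.5439 -0.0447]
232 317 320 4|238 309 320 10|242 309 319 8|246 308 320 10|250 305 319 13|254 285 319 16|258 285 322 23|262 285 324 28|266 285 324 34|270 285 324 39|274 289 324 36|[0.5720684 0.139628 ] line want x at y [(-0.11, 0.5329), (0, 0.5478), (0.0, 0.5478), (0.14, 0.5667), (0.188, 0.5732)]
```

```bash
cat >> h.py <<'E'
def rodtop(t,u0=240,u1=325,z0=.053,z1=.085,v0=222,v1=256):
    out=[]
    for u in range(u0,u1):
        r=[(v,pt(t,u,v)[2]) for v in range(v0,v1) if t['depth'][v,u]>0]
        r=[(v,z) for v,z in r if z0<z<z1]
        if r: out.append((u,np.mean([v for v,z in r]),len(r),np.median([z for v,z in r])))
    return np.array(out)
E
python3 - <<'E'
from h import *; import pickle
c,t=pickle.load(open('in2.pkl','rb'))
o=rodtop(t); print(o[::5].round(3)); k=(o[:,2]<7)&(o[:,0]>268); X=np.array([pt(t,u,v,.062) for u,v in o[k,:2]]); f=np.polyfit(X[:,1],X[:,0],1); print('x(y)',f,'z(y)',np.polyfit(X[:,1],o[k,3],1)); print(o[:3],X[0])
for y in(-.0153,.05,.13,.188): print(y,np.polyval(f,y).round(4),'want',round(.5463+(y+.0153)*.1355,4))
E
```

```text
[[2.59000e+02 2.34500e+02 2.00000e+00 6.30000e-02]
 [2.64000e+02 2.35500e+02 4.00000e+00 6.40000e-02]
 [2.69000e+02 2.36500e+02 4.00000e+00 6.50000e-02]
 [2.74000e+02 2.36500e+02 4.00000e+00 6.50000e-02]
 [2.79000e+02 2.37500e+02 4.00000e+00 6.60000e-02]
 [2.84000e+02 2.38500e+02 4.00000e+00 6.10000e-02]
 [2.89000e+02 2.39000e+02 5.00000e+00 6.60000e-02]
 [2.94000e+02 2.40000e+02 5.00000e+00 6.40000e-02]
 [2.99000e+02 2.40500e+02 4.00000e+00 6.20000e-02]
 [3.04000e+02 2.41500e+02 4.00000e+00 6.30000e-02]
 [3.09000e+02 2.42000e+02 5.00000e+00 6.10000e-02]
 [3.14000e+02 2.42500e+02 4.00000e+00 6.30000e-02]
 [3.19000e+02 2.43500e+02 4.00000e+00 6.30000e-02]
 [3.24000e+02 2.46429e+02 7.00000e+00 6.20000e-02]]
x(y) [0.14129721 0.55037558] z(y) [0.0067927  0.06363069]
[[2.59000000e+02 2.34500000e+02 2.00000000e+00 6.31287167e-02]
 [2.60000000e+02 2.35000000e+02 3.00000000e+00 6.25234234e-02]
 [2.61000000e+02 2.35000000e+02 3.00000000e+00 6.23365552e-02]] [0.56611254 0.11505902 0.062     ]
-0.0153 0.5482 want 0.5463
0.05 0.5574 want 0.5551
0.13 0.5687 want 0.566
0.188 0.5769 want 0.5738
```

Depth shows the rod level with a small lateral offset: +2 mm at the right ear and +3 mm at the left. I'll correct that and push on.

Request:
carry_out:
  deltas:
    - [0,-0.18,-0.12,0,0,-0.005,0.1]
    - [1,0,0.014,0,0,0,0.1]
    - [1,0,0.014,0,0,0,0.1]
    - [1,0,0.014,0,0,0,0.1]
    - [1,0,0.014,0,0,0,0.1]
    - [0.5,0,0.007,0,0,0,0.1]
    - [0.5,0,0.007,0,0,0,0.1]
    - [0,0,0,0,0,0,0.1]

```text
time: 33.6
tool_pos: [0.5405, -0.0583, 0.0519]
tool_rot: [-3.142, -0.014, 1.43]
contact_force: [-0.2, 0.3, -1.5]
opening: 0.0208
grip_force: 50.0
```

```bash
python3 - <<'E'
from h import *
p=pose(6); F=robot.observe()['contact_force']; print(p,F); t=shot('top')
o=rodtop(t,u0=224); k=(o[:,2]<7)&(o[:,0]>246); X=np.array([pt(t,u,v,.062) for u,v in o[k,:2]]); f=np.polyfit(X[:,1],X[:,0],1); print(f,o[:12:2].round(3))
for y in(-.0153,.188): print(y,np.polyval(f,y).round(4),'want',round(.5463+(y+.0153)*.1355,4))
E
```

```text
[ 0.5404 -0.0596  0.0519  1.4281] [ 0.21623412 -0.32512115 -0.69663264]
[0.1337467 0.5488867] [[2.3300e+02 2.3850e+02 2.0000e+00 7.1000e-02]
 [2.3500e+02 2.3350e+02 1.6000e+01 7.3000e-02]
 [2.3700e+02 2.3100e+02 1.3000e+01 7.2000e-02]
 [2.3900e+02 2.3175e+02 4.0000e+00 6.4000e-02]
 [2.4100e+02 2.3350e+02 4.0000e+00 6.7000e-02]
 [2.4300e+02 2.3400e+02 5.0000e+00 6.5000e-02]]
-0.0153 0.5468 want 0.5463
0.188 0.574 want 0.5738
```

Request:
carry_out:
  deltas:
    - [0.4,0,0.006,0,0,0,0.1]
    - [0.4,0,0.006,0,0,0,0.1]
    - [0.4,0,0.006,0,0,0,0.1]
    - [0.3,0,0.004,0,0,0,0.1]
    - [0.3,0,0.004,0,0,0,0.1]
    - [0,0,0,0,0,0,0.1]
    - [0,0,0,0,0,0,0.1]
    - [0,0,0,0,0,0,0.1]

```text
time: 34.62
tool_pos: [0.5429, -0.0417, 0.0519]
tool_rot: [3.142, -0.014, 1.428]
contact_force: [-0.4, 0.3, -1.3]
opening: 0.021
grip_force: 50.0
```

```bash
python3 - <<'E'
from h import *
p=pose(6); s=robot.observe(); F=s['contact_force']; print(p,F,s['opening']); t=shot('top');c=shot('side')
d=np.array([.1343,.9909]); m=np.array([.5602,.0865]); print('along TCP',(p[:2]-m)@d)
# handle colour extent in side & top
for n,i in(('top',t),('side',c)):
    im=i['image'].astype(int); k=((im[...,2]-im[...,0]>40)&(im[...,2]<150)).astype(np.uint8)
    N,l,st,e=cv2.connectedComponentsWithStats(k); print(n,[list(map(int,x)) for x in st[1:] if x[4]>8 and 300<x[0]<380])
# rod tip left of left ear in top: bright columns
g=t['image'].min(2)
for u in range(222,242,1): r=np.where(g[222:242,u]>150)[0]+222; print(u,len(r),end=' ')
E
```

```text
[ 0.5429 -0.0418  0.0519  1.4279] [-0.85882901 -0.00193024 -0.62680117] 0.020585781187539613
along TCP -0.12945586
top [[306, 87, 20, 1, 20]]
side [[335, 0, 8, 8, 58], [351, 0, 8, 9, 55], [319, 9, 14, 9, 76], [336, 11, 7, 9, 34], [308, 13, 12, 8, 75], [334, 21, 3, 5, 11], [338, 23, 4, 3, 10], [334, 29, 8, 16, 114], [349, 31, 8, 16, 103], [362, 32, 24, 16, 186], [309, 46, 13, 6, 48], [322, 47, 19, 15, 128], [348, 53, 7, 11, 36], [334, 65, 6, 2, 12], [347, 67, 7, 13, 62], [333, 69, 7, 10, 57], [360, 68, 6, 5, 22], [302, 211, 28, 9, 42], [314, 232, 6, 4, 15], [356, 309, 9, 14, 35], [368, 315, 9, 2, 11]]
222 0 223 0 224 0 225 0 226 0 227 0 228 2 229 4 230 4 231 5 232 5 233 10 234 14 235 16 236 17 237 15 238 12 239 7 240 5 241 5
```

The gap is about 4 mm with the tip well past the left ear. I'll nudge it in, release and retreat.

Request:
carry_out:
  deltas:
    - [0.2,0,0,0,0,0,0.1]
    - [0,0,0.1,0,0,0,0.1]
    - [0,0,0,0,0,0,0.3]
    - [0,0,0,0,0,0,0.5]
    - [0,0,0,0,0,0,0.6]
    - [0,0,0,0,0,0,0.6]
    - [0,0,0,0,0,0,0.6]
    - [0,0,0,0,0,0,0.6]

```text
time: 35.68
tool_pos: [0.5433, -0.0398, 0.051]
tool_rot: [3.141, -0.014, 1.428]
contact_force: [-0.2, -0.6, 0.7]
opening: 0.0535
grip_force: 0.0
```

Request:
carry_out:
  deltas:
    - [0,0,-1,0,0,0,0.6]
    - [0,0,-2,0,0,0,0.6]
    - [0,0,-3,0,0,0,0.6]
    - [0,0,-3,0,0,0,0.6]
    - [-2,0,-3,0,0,0,0.6]
    - [-3,0,-1,0,0,0,0.6]
    - [-3,0,0,0,0,0,0.6]
    - [-3,0,0,0,0,0,0.6]

```text
time: 36.35
tool_pos: [0.5276, -0.1515, 0.1817]
tool_rot: [3.138, -0.013, 1.429]
contact_force: [0.5, -0.3, -0.9]
opening: 0.0549
grip_force: 0.0
```

Request:
carry_out:
  deltas:
    - [-3,0,0,0,0,0,0.6]
    - [-3,0,0,0,0,0,0.6]
    - [0,0,0,0,0,0,0.6]
    - [0,0,0,0,0,0,0.6]
    - [0,0,0,0,0,0,0.6]
    - [0,0,0,0,0,0,0.6]
    - [0,0,0,0,0,0,0.6]
    - [0,0,0,0,0,0,0.6]

```text
time: 37.02
tool_pos: [0.519, -0.2087, 0.1787]
tool_rot: [3.141, -0.014, 1.429]
contact_force: [1.1, -0.0, 0.6]
opening: 0.0553
grip_force: 0.0
```

```bash
python3 - <<'E'
from h import *
t=shot('top');c=shot('side')
for n,i,x0,x1,y0,y1,z in(('top',t,325,360,235,265,.062),('side',c,300,350,190,245,.062)):
    im=i['image'].astype(int); k=np.zeros(im.shape[:2],np.uint8); k[y0:y1,x0:x1]=((im[...,2]-im[...,0]>25))[y0:y1,x0:x1]
    N,l,st,e=cv2.connectedComponentsWithStats(k)
    for j in range(1,N):
        if st[j][4]>8:
            x,y,w,h,a=st[j]; print(n,x,y,w,h,a,'centre',pt(i,*e[j],.07).round(4))
            if n=='top': print('front',pt(i,x-.5,e[j][1]-w/2*.14,.062).round(4),'back',pt(i,x+w-.5,e[j][1]+w/2*.14,.062).round(4))
g=t['image'].min(2); print([(u,int((g[222:242,u]>150).sum())) for u in range(222,234)])
for y,z in((.203,0),): pass
print('tip',pt(t,227.5,230.8,.062))
for du,dv in[(208,189),(152,135),(269,132),(150,245),(264,240)]:
    u,v=215+du/3,180+dv/3
    zs=[pt(t,u+a,v+b)[2] for a in range(-8,9) for b in range(-8,9) if 36<a*a+b*b<81]; print(np.median(zs).round(4),end=' ')
E
```

```text
top 330 242 18 11 161 centre [ 0.5424 -0.0407  0.07  ]
front [ 0.5464 -0.0211  0.062 ] back [ 0.5408 -0.0616  0.062 ]
side 331 190 19 4 42 centre [ 0.5197 -0.2435  0.07  ]
side 314 228 10 9 62 centre [ 0.5386 -0.0379  0.07  ]
[(222, 0), (223, 0), (224, 0), (225, 0), (226, 0), (227, 2), (228, 3), (229, 5), (230, 5), (231, 5), (232, 5), (233, 10)]
tip [0.57879145 0.20855956 0.062     ]
0.0176 0.0167 0.0166 0.0163 0.016
```

The shoulder is about 3 mm from the right ear, the tip is beyond the left ear, and the lids are flat. Handing in.

```bash
python3 -c "
from cell import robot
print(robot.hand_in())"
```

```text
the job is handed in; nothing more can be done
None
```

I handed in the job: all five white lids lie flat in the tin with one in the middle, and the bar is through both ears with its handle about 3 mm from the right ear. The hand-in gave no pass/fail verdict, so this rests on my last camera measurements.

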